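# Clamp a soldering block in the cam fixture

### The arm

A 7-joint arm with a two-finger parallel gripper is mounted at the origin on the work surface. World frame = base frame: x ahead of the robot, y to its left, z up, the work surface at z = 0. Lengths are in m, angles in rad, forces in N, time in s.
With the tool pointing down it reaches from about 0.4 to 0.875 m from the base axis. Payload 19.3 kg.
Tool frame: the origin (TCP) lies at the very end of the fingers, on their centre line; the grasp point (between the pads) lies 19 mm behind it; y points along the fingers, x is the direction in which the jaws open and shut, and the axes are right-handed (so a half turn about y gives the same grasp; the last joint's range is limited). The gripper opens to 85 mm and grips with 20 to 120 N. Pads are 22 mm wide; open, the fingers measure 114 mm over their backs; the gripper's body (76 mm by 85 mm) begins 54 mm behind the grasp point. The pads swing forward as they close: fully open they stand 13 mm farther back than shut.
Start: joints at [1.241, 0.521, -0.036, 1.599, 0.021, 1.021, -0.113], TCP at [0.161, -0.604, 0.202] pointing down, gripper open.
Joint ranges: [-2.91, 2.91], [-0.3, 2.13], [-1.5, 1.42], [0.17, 2.43], [-1.26, 4.41], [0.16, 1.93], [-2.52, 2.52]. Speed limits (rad/s): [1.89, 1.89, 2.39, 2.39, 3.01, 3.01, 3.01].

### API

Orientations are given as [roll, pitch, yaw] about the fixed x, y, z axes, in that order (R = Rz(yaw) Ry(pitch) Rx(roll)).
In Python, from workcell import bot gives the robot as it stands. The module is installed in compiled form; this text tells all that it offers.
- The arm moves only by the shell command python3 -m crank 'ROWS' [FORCE]. ROWS is JSON, a list of rows, each an object of numbers: "hand": the closure, from 0 (fully open) to 1 (shut); "dx", "dy", "dz": the shift along the tool's x, y, z in mm; "yaw": the turn about the tool's y in rad. In form: [{"hand": .., "dx": .., "dy": .., "dz": .., "yaw": ..}, ...]. A call has 1 to 12 rows; each row is the pose to reach, as a shift and turn from the pose commanded when the call began, along the tool's axes at that moment; what a row does not reach only later rows make up. A row lasts 1/12 s, in which the tool goes at most 41.7 mm and 7.16 degrees, less where a joint would pass 70% of its speed; a pose out of reach is approached as far as the arm can. A call with a gripper value outside its range is refused whole. The fingers move at their own pace and stop on an object; FORCE is the grip in N (left out, the last holds). Time passes only in rows, so rows that repeat a pose let the fingers close. It gives the time, the measured TCP pose, the force and the opening at its end, in the units of the state.
- bot.observe(): the state, without advancing time (a new reading comes with each control period).
- bot.grab_frame(name): name is "scene" or "top"; returns the picture (420x560x3 uint8, red, green, blue); there is no depth.
- bot.camera_info(name): a dict with "fx", "fy", "cx", "cy" (pixels), "rvec" (rotation vector, rad) and "tvec" (3), from world to camera coordinates, as OpenCV has them. Camera axes: x right, y down, z forward; pixel columns grow to the right and rows downward; lengths in m; the calibration is good to about 2 mm. A picture is of the moment at which its call begins. camera_info takes no time and is no camera call.
- bot.job_done(): hands the job in, once; it reports no verdict.
The state is a dict: "clock": time; "qpos": joint angles; "qd": joint speeds; "joint_efforts": joint torques, N m; "position": TCP position; "tool_rot": TCP orientation; "force": force on the tool from outside, world axes, zero at the start; "moment": the same for the moment, N m; "grip_width": finger opening in m.
Only numpy, scipy, OpenCV 4.12 (cv2) and the standard library are available. Lean on these libraries where they do the work, as an engineer would, in place of code of your own. Each camera call takes 0.05 s, during which the arm holds its last target.

### The job

Set the white ceramic soldering block upright on the base plate of the cam fixture, between the sprung jaw and the fixed anvil, long side along the jaw, and let go of it. Then turn the crank anticlockwise (seen from above) by its blue handle until the follower comes over the first corner of the red cam and drops into the cam's flat; stop there, never force it on past the flat (that would crush the block), and let go so that the block stays clamped. Leave the jar, the dish and the brass stake where they stand.

Things in the scene. Friction and masses are not known exactly. Their poses are not given: they have to be found in the camera images.
- fixture: Cam fixture, fixed to the bench: aluminium base plate 120 mm (its x) by 250 mm (its y, from -65 to +185), 12 mm thick. Origin on the camshaft axis at bench level; z is up, y points from the camshaft to jaw and anvil. Along +y: red cam, follower (steel plate, brass bar in a guide, top at 44 mm), sprung jaw, gap, dark anvil (60 mm wide, face at y = 136 mm, top at z 46 mm).
- jaw_face (a point): Centre of the steel jaw's face towards the anvil; jaw 40 mm wide along the fixture's x, z 14 to 42 mm, face at fixture y = 95 mm with the follower back. It rides on the follower on a spring (starts at 12 N, 3 N per mm), slides the block against the anvil and squeezes it.
- axle (a point): Point on the vertical camshaft axis, 80 mm above the bench (half-way up the crank handle). The crank sits on top.
- cam_center (a point): Centre of the red cam plate on the camshaft axis, z 17 to 35 mm; axes as the fixture's. Round (radius 16 mm) with one lobe ending in a flat, 26 mm from the axis, between two corners. It turns with the crank but is keyed to it at an angle that differs each time and is not measured: only seen or felt. In the dwell the flat lies against the follower plate.
- nest (a point): Centre of the gap between jaw and anvil, on the base plate's top (12 mm above the bench); axes as the fixture's. The gap is 41 mm wide along y with the follower back, open along x and above.
- handle (a point): Centre of the upright blue crank handle: round, 18 mm in diameter, 45 mm tall (59 to 104 mm above the bench), free to spin on its pin, 62 mm from the camshaft axis. The crank arm below it is a steel bar 16 mm wide, z 50 to 58 mm. Let go before the first corner, the crank springs back; a little past the flat it springs back into the flat.
- crank (a joint): Turn of the crank, rad since the start, + anticlockwise (stops at -0.12, 3.8). The flat comes at 1.6 to 3.0. First nearly free (1 N at the handle), then over about 1 rad a push of 2 to 8 N; about 0.37 rad before the flat it falls to nothing and the crank runs on by itself into the flat and stays. Turning on from there takes 10 to 15 N at once.
- follower (a joint): How far the cam has pushed the follower towards the anvil, m: 0 on the cam's round part, about 0.0113 on the first corner, about 0.0095 in the flat, 0.0118 when turned about 0.13 rad past the flat, which counts as forced past it.
- block_center (a point): Centre of the loose white ceramic soldering block, 50 mm (its x, long side) by 34 mm (its y) by 36 mm tall, about 90 g, standing on the bench at the start. In the fixture its long side lies along the fixture's x. Grip it by its two ends, 50 mm apart, so that the fingers clear jaw and anvil.
- jar: Bystander: flux jar with a green cap, 48 mm in diameter, 55 mm tall, loose; origin at its underside.
- dish: Bystander: small blue ceramic bowl, 60 mm in diameter, 30 mm tall, loose; origin at its underside.
- stake: Bystander: turned brass stake, foot 48 mm in diameter, 50 mm tall, loose; origin at its underside.
There are look-alikes about, which are no part of the job. Of the things that look like the part that bears block_center, the middle-sized one is meant.

How it is judged:
On the way, in this order (a step that is already met when the one before it is completed fails the run):
1. the block stands between jaw and anvil and has been let go, the cam not yet turned into its rise (x of block_center in the frame of nest between -0.012 and 0.012 m and y of block_center in the frame of nest between -0.007 and 0.007 m and z of block_center in the frame of nest below 0.022 m and angle between block_center's own z axis and vertical below 0.12 rad and contact force between the fingers and block below 0.2 N and value of joint follower below 0.004 m), for 0.2 s.
2. the follower rests in the cam's flat with the block clamped (x of block_center in the frame of nest between -0.012 and 0.012 m and y of block_center in the frame of nest between -0.007 and 0.007 m and z of block_center in the frame of nest below 0.022 m and angle between block_center's own z axis and vertical below 0.12 rad and value of joint follower between 0.0086 and 0.0105 m and velocity of joint crank between -0.1 and 0.1 rad/s), for 0.2 s.
At the end, for the whole second after the job is handed in: The follower rests in the cam's flat (pushed out 8.6 to 10.5 mm) and the crank is still; the block stands on the base plate between jaw and anvil, within 12 mm of the gap's centre along the jaw and 7 mm across, upright, clamped and at rest; the robot touches nothing (all of step 2 and contact force between anything else and block above 4 N and linear speed of block below 0.02 m/s).
It fails at once if the cam is forced on past its flat (or turned up from the wrong side): follower pushed out more than 11.8 mm (value of joint follower above 0.0118 m).
It fails at once if a bystander is moved by more than 20 mm (distance of any of jar, dish, stake from where it was at the start of the episode above 0.02 m).
It also fails if it takes over 64 s, if anything falls off the work surface, if the arm or the gripper's body presses on something with over 40 N, if the wrist force passes 120 N, or if a joint passes its speed limit or range.

## Working session

There is one attempt and no reset: what is moved stays moved. The work goes in short steps, Python scripts to look and compute and a shell command to move; the robot and the scene stay as the last step left them, time stands still between calls to the robot, and variables do not carry over. Pictures are saved under pics/ and viewed, and the job is handed in when it is done.

```bash
mkdir -p pics; cat > h.py <<'E'
from workcell import bot
import cv2, numpy as np
def cam(n):
    c=bot.camera_info(n); R=cv2.Rodrigues(np.array(c['rvec'],float))[0]; t=np.array(c['tvec'],float).ravel()
    K=np.array([[c['fx'],0,c['cx']],[0,c['fy'],c['cy']],[0,0,1]],float); return K,R,t
def onplane(n,u,v,z):
    K,R,t=cam(n); o=-R.T@t; d=R.T@np.linalg.inv(K)@np.array([u,v,1.]); return o+d*(z-o[2])/d[2]
def proj(n,p):
    K,R,t=cam(n); q=K@(R@np.array(p,float)+t); return q[:2]/q[2]
def snap(n,f):
    im=bot.grab_frame(n)[:,:,::-1].copy(); cv2.imwrite('pics/'+f,im); return im
E
python3 - <<'E'
from h import *
print(bot.observe())
for n in('scene','top'):
    snap(n,n+'0.png'); K,R,t=cam(n); print(n,K.tolist(),(-R.T@t).tolist(),R.tolist())
E
```

```text
{'clock': 0.0, 'qpos': array([ 1.24082337,  0.52200873, -0.03632826,  1.59995219,  0.02118302,
        1.02108619, -0.11278263]), 'qd': array([-1.41543871e-04,  8.57681736e-04,  5.05262349e-05, -1.56456867e-03,
       -2.38848555e-03,  1.10090531e-03, -5.23810815e-04]), 'joint_efforts': array([-2.40041576e-03, -9.27094316e+01,  1.97833791e+00, -3.69928086e+01,
        1.78036827e-02,  8.06509954e-03,  6.22980383e-05]), 'position': array([ 0.16042211, -0.60371248,  0.20174901]), 'tool_rot': array([-1.57085592e+00,  1.06857005e-03, -1.31102515e+00]), 'force': array([-0.15268771,  0.38803967, -0.24570536]), 'moment': array([-0.02214827, -0.0103473 ,  0.00465143]), 'grip_width': 0.08557328154102994}
scene [[413.0384807911631, 0.0, 288.07591424069597], [0.0, 413.0384807911631, 209.57641293764468], [0.0, 0.0, 1.0]] [0.9482528757580804, 0.37585689652770526, 0.6921708177784667] [[-0.5707303736684732, 0.821075876012278, -0.01006212715657201], [0.6801352340387019, 0.46582549908608273, -0.5660588907704939], [-0.46009010420934393, -0.32991060945636774, -0.8243033942528462]]
top [[511.7319226510749, 0.0, 285.48190075082346], [0.0, 511.7319226510749, 217.34549486807578], [0.0, 0.0, 1.0]] [0.5034026474087265, 0.10041222274109103, 0.9926101615442291] [[-0.014848736676815633, -0.9997267507459593, -0.01805377694636523], [-0.9935364101835258, 0.01678417520294595, -0.11226617078349854], [0.11253851189142064, 0.016270073929867214, -0.9935141508985069]]
```

View pics/scene0.png

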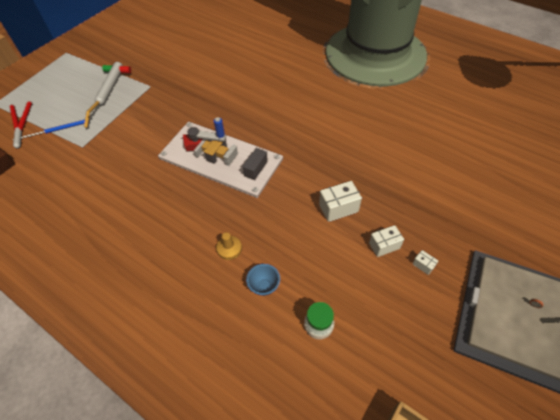

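View pics/top0.png

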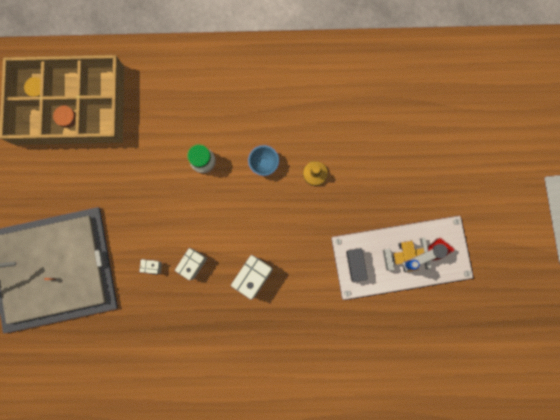

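```bash
python3 - <<'E'
from h import *
a=cv2.imread('pics/top0.png')
A=cv2.resize(a[200:310,120:285],None,fx=4.8,fy=4.8,interpolation=cv2.INTER_CUBIC)
B=cv2.resize(a[205:310,325:480],None,fx=5,fy=5,interpolation=cv2.INTER_CUBIC)
cv2.imwrite('pics/c1.png',A);cv2.imwrite('pics/c2.png',B)
s=cv2.imread('pics/scene0.png')
cv2.imwrite('pics/c3.png',cv2.resize(s[110:200,150:290],None,fx=5.6,fy=5.6,interpolation=cv2.INTER_CUBIC))
cv2.imwrite('pics/c4.png',cv2.resize(s[170:280,310:445],None,fx=5,fy=5,interpolation=cv2.INTER_CUBIC))
hsv=cv2.cvtColor(a,cv2.COLOR_BGR2HSV)
m=((hsv[:,:,1]<60)&(hsv[:,:,2]>150)).astype(np.uint8)
m=cv2.morphologyEx(m,cv2.MORPH_CLOSE,np.ones((5,5)))
for c in cv2.findContours(m,0,2)[0]:
    if cv2.contourArea(c)>80:
        r=cv2.minAreaRect(c); 
        print(np.round(r[0]),np.round(r[1],1),r[2],[np.round(onplane('top',*p,0.036),3)[:2].tolist() for p in cv2.boxPoints(r)])
E
```

```text
[149. 266.] [17.4 12.3] 7.125016689300537 [[0.515, 0.39], [0.538, 0.388], [0.533, 0.355], [0.51, 0.358]]
[251. 277.] [24.7 36.9] 33.690067291259766 [[0.487, 0.22], [0.543, 0.181], [0.517, 0.143], [0.461, 0.182]]
[189. 264.] [17.5 26.9] 33.690067291259766 [[0.516, 0.325], [0.558, 0.297], [0.539, 0.27], [0.498, 0.298]]
[ 49. 269.] [ 85.7 103.2] 78.11134338378906 [[0.583, 0.677], [0.62, 0.485], [0.462, 0.448], [0.426, 0.636]]
[402. 257.] [ 63. 132.] 80.53767395019531 [[0.573, 0.03], [0.61, -0.214], [0.494, -0.227], [0.458, 0.014]]
[552. 217.] [83. 14.] 90.0 [[0.682, -0.373], [0.681, -0.399], [0.526, -0.388], [0.526, -0.362]]
[ 4. 26.] [14.1 12.6] 68.19859313964844 [[1.013, 0.688], [1.022, 0.665], [0.995, 0.653], [0.986, 0.676]]
[532.  12.] [23. 54.] 90.0 [[1.033, -0.321], [1.031, -0.425], [0.983, -0.422], [0.986, -0.318]]
[483.   9.] [41.9 19.1] 24.443954467773438 [[1.017, -0.232], [1.053, -0.249], [1.015, -0.322], [0.98, -0.304]]
[242.  17.] [ 34. 435.] 90.0 [[1.057, 0.629], [1.035, -0.233], [0.965, -0.229], [0.986, 0.626]]
```

View pics/c1.png

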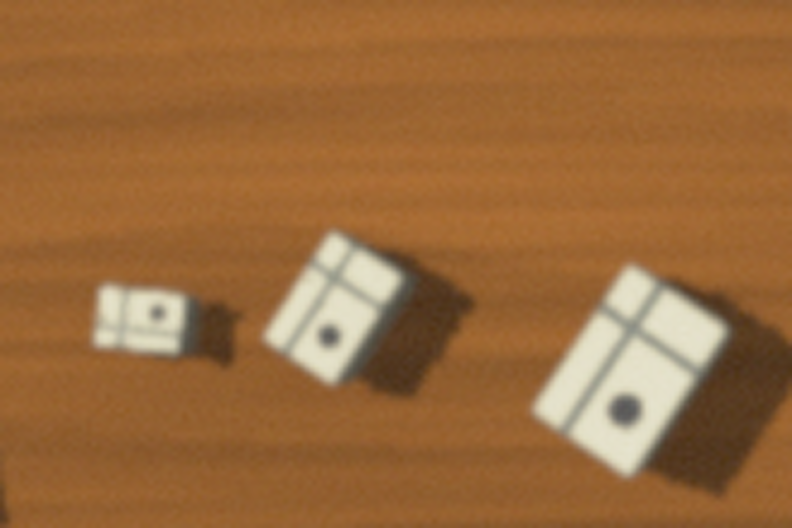

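View pics/c2.png

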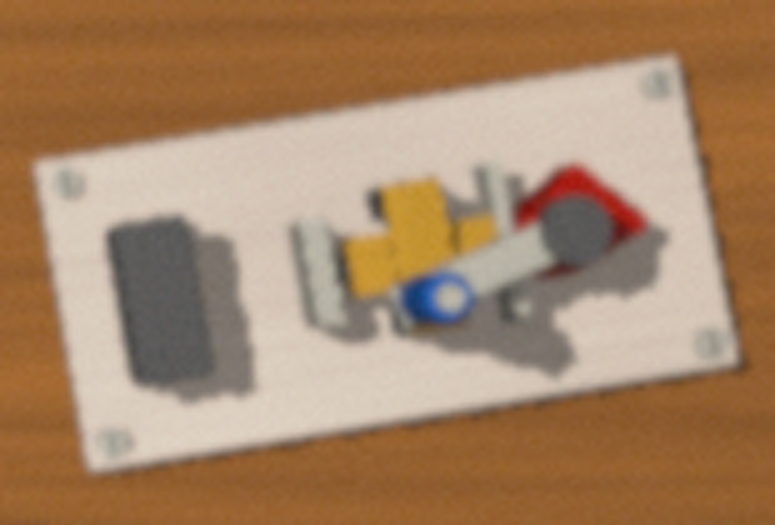

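View pics/c3.png

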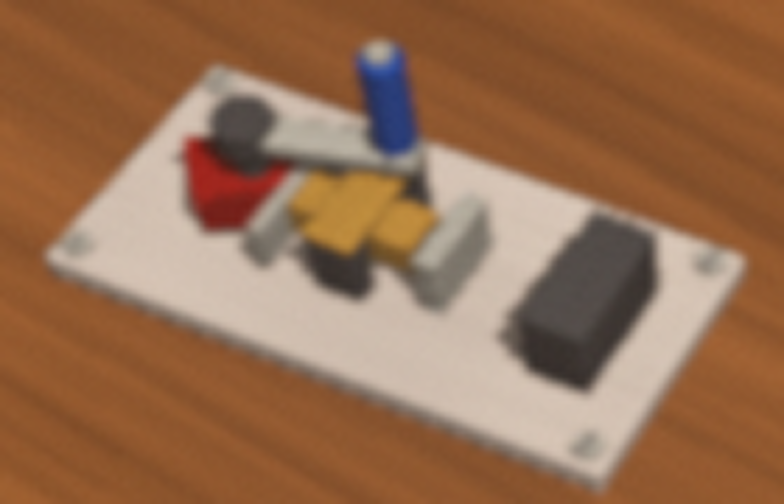

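View pics/c4.png

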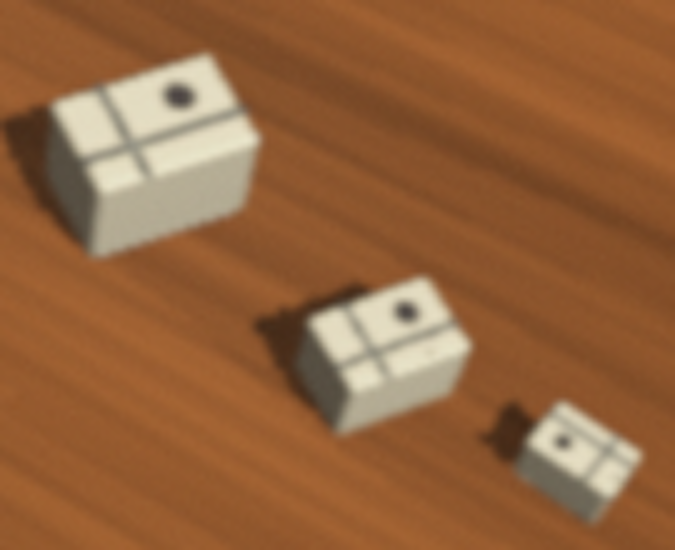

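```bash
python3 - <<'E'
from h import *
def P(n,pts,x0,y0,s,z): return np.array([onplane(n,x0+(a+.5)/s-.5,y0+(b+.5)/s-.5,z)[:2] for a,b in pts])
def rep(l,q):
    print(l,np.round(q,4).tolist(),'c',np.round(q.mean(0),4),'len',np.round([np.linalg.norm(q[i]-q[(i+1)%4]) for i in range(4)],4),
     'ang',np.round([np.arctan2(*(q[(i+1)%4]-q[i])[::-1]) for i in range(4)],3))
rep('plate top',P('top',[(35,160),(680,55),(740,365),(92,472)],325,205,5,.012))
rep('plate scn',P('scene',[(745,260),(603,482),(47,255),(215,65)],150,110,5.6,.012))
rep('blk top',P('top',[(332,230),(407,277),(335,384),(262,338)],120,200,4.8,.036))
rep('blk scn',P('scene',[(425,278),(470,345),(343,392),(305,318)],310,170,5,.036))
# handle top centre z .104, hub, 
print('handle',P('top',[(452,297)],325,205,5,.104),P('scene',[(381,50)],150,110,5.6,.104))
print('hub(z~.06)',P('top',[(577,230)],325,205,5,.062),P('scene',[(243,117)],150,110,5.6,.062))
print('anvil top',P('top',[(107,228),(185,218),(213,375),(135,385)],325,205,5,.046))
print('anvil scn',P('scene',[(597,210),(657,245),(585,350),(520,312)],150,110,5.6,.046))
print('jaw top',P('top',[(290,222),(330,328)],325,205,5,.042),P('scene',[(480,193),(420,270)],150,110,5.6,.042))
o=bot.observe();print(o['position'],o['tool_rot'])
for n,z,pp in [('jar',.055,(200,156)),('dish',.03,(264,161)),('stake',.05,(316,171))]: print(n,onplane('top',*pp,z))
E
```

```text
plate top [[0.5758, 0.0286], [0.6122, -0.2194], [0.4938, -0.2357], [0.4573, 0.01]] c [ 0.5348 -0.1041] len [0.2506 0.1194 0.2484 0.12  ] ang [-1.425 -3.005  1.719  0.155]
plate scn [[0.4584, 0.0124], [0.5759, 0.0319], [0.6111, -0.2163], [0.4947, -0.2343]] c [ 0.535  -0.1016] len [0.1191 0.2507 0.1179 0.2493] ang [ 0.164 -1.43  -2.989  1.717]
blk top [[0.5579, 0.2983], [0.5391, 0.2689], [0.4981, 0.2968], [0.5163, 0.3254]] c [0.5278 0.2973] len [0.0349 0.0496 0.0339 0.0496] ang [-2.138  2.544  1.005 -0.577]
blk scn [[0.4984, 0.2981], [0.5153, 0.3247], [0.5591, 0.2957], [0.5393, 0.2695]] c [0.528 0.297] len [0.0316 0.0526 0.0329 0.0499] ang [ 1.005 -0.586 -2.22   2.53 ]
handle [[ 0.51944175 -0.10688937]] [[ 0.51611041 -0.1068348 ]]
hub(z~.06) [[ 0.54362373 -0.16270639]] [[ 0.54296989 -0.16119935]]
anvil top [[ 0.54776175  0.00518896]
 [ 0.55099443 -0.02362622]
 [ 0.49337393 -0.03204386]
 [ 0.49015756 -0.00343179]]
anvil scn [[ 0.49382116 -0.03025531]
 [ 0.49528723 -0.00092431]
 [ 0.55088621  0.0077699 ]
 [ 0.55001509 -0.02289414]]
jaw top [[ 0.54910411 -0.06286052]
 [ 0.50987663 -0.07613403]] [[ 0.50926311 -0.07523587]
 [ 0.55249828 -0.06909443]]
[ 0.16042244 -0.60371697  0.20178385] [-1.57088506e+00  1.02402253e-03 -1.31099577e+00]
jar [0.72807654 0.27435401 0.055     ]
dish [0.72192296 0.15577865 0.03      ]
stake [0.69647187 0.0574475  0.05      ]
```

Candidates for the block in the top view are big (252,277), middle (190,264) and small (150,267). The middle one measures 50 × 34 mm on its top, which matches block_center. The handle is at (415,264), the hub at (440,251) and the anvil at (357,265).

```bash
cat >> h.py <<'E'
def go(x,y,z,yaw):
    o=bot.observe(); p=np.array(o['position']); r=o['tool_rot']
    from scipy.spatial.transform import Rotation as Ro
    R=Ro.from_euler('xyz',r).as_matrix()
    d=R.T@(np.array([x,y,z])-p)*1000
    cy=np.arctan2(R[1,0],R[0,0]); w=-(yaw-cy); w=(w+np.pi)%(2*np.pi)-np.pi
    print('clk',o['clock'],'pos',p.round(4),'rot',np.round(r,3),'dx dy dz',d.round(1),'yaw',round(w,3),'|d|',np.linalg.norm(d).round(), 'F',np.round(o['force'],1),'w',o['grip_width'])
E
python3 - <<'E'
from h import *
go(.50,-.30,.2,-.95)
E
```

```text
clk 0.1 pos [ 0.1604 -0.6037  0.2018] rot [-1.571e+00  1.000e-03 -1.311e+00] dx dy dz [-206.3    2.   406.2] yaw -0.361 |d| 456.0 F [ 0.1 -0.   0.6] w 0.08547939611411612
```

```bash
python3 -m crank '[{"hand":0,"dx":-206,"dy":0,"dz":406,"yaw":-0.36},{"hand":0,"dx":-206,"dy":0,"dz":406,"yaw":-0.36},{"hand":0,"dx":-206,"dy":0,"dz":406,"yaw":-0.36},{"hand":0,"dx":-206,"dy":0,"dz":406,"yaw":-0.36},{"hand":0,"dx":-206,"dy":0,"dz":406,"yaw":-0.36},{"hand":0,"dx":-206,"dy":0,"dz":406,"yaw":-0.36},{"hand":0,"dx":-206,"dy":0,"dz":406,"yaw":-0.36},{"hand":0,"dx":-206,"dy":0,"dz":406,"yaw":-0.36},{"hand":0,"dx":-206,"dy":0,"dz":406,"yaw":-0.36},{"hand":0,"dx":-206,"dy":0,"dz":406,"yaw":-0.36},{"hand":0,"dx":-206,"dy":0,"dz":406,"yaw":-0.36},{"hand":0,"dx":-206,"dy":0,"dz":406,"yaw":-0.36}]'; python3 -c "
from h import *
go(.53,.2997,.16,-.595)"
```

```text
clock: 1.1
position: [0.5055, -0.2936, 0.202]
tool_rot: [-1.567, 0.001, -0.942]
force: [1.2, 0.8, -0.4]
grip_width: 0.0854
clk 1.1 pos [ 0.5055 -0.2936  0.202 ] rot [-1.567e+00  1.000e-03 -9.420e-01] dx dy dz [-465.5   43.9  368.5] yaw -0.347 |d| 595.0 F [ 1.2  0.8 -0.4] w 0.08535340128423627
```

```bash
python3 -m crank '[{"hand":0,"dx":-465,"dy":40,"dz":368,"yaw":-0.35},{"hand":0,"dx":-465,"dy":40,"dz":368,"yaw":-0.35},{"hand":0,"dx":-465,"dy":40,"dz":368,"yaw":-0.35},{"hand":0,"dx":-465,"dy":40,"dz":368,"yaw":-0.35},{"hand":0,"dx":-465,"dy":40,"dz":368,"yaw":-0.35},{"hand":0,"dx":-465,"dy":40,"dz":368,"yaw":-0.35},{"hand":0,"dx":-465,"dy":40,"dz":368,"yaw":-0.35},{"hand":0,"dx":-465,"dy":40,"dz":368,"yaw":-0.35},{"hand":0,"dx":-465,"dy":40,"dz":368,"yaw":-0.35},{"hand":0,"dx":-465,"dy":40,"dz":368,"yaw":-0.35},{"hand":0,"dx":-465,"dy":40,"dz":368,"yaw":-0.35},{"hand":0,"dx":-465,"dy":40,"dz":368,"yaw":-0.35}]'; python3 -c "
from h import *
go(.5297,.2997,.12,-.595)"
```

```text
clock: 2.1
position: [0.5244, 0.1995, 0.1684]
tool_rot: [-1.571, 0.0, -0.601]
force: [0.8, 0.2, 0.8]
grip_width: 0.0852
clk 2.1 pos [0.5244 0.1995 0.1684] rot [-1.571  0.    -0.601] dx dy dz [-52.3  48.4  85.7] yaw -0.006 |d| 111.0 F [0.8 0.2 0.8] w 0.08524217099422203
```

```bash
python3 -m crank '[{"hand":0,"dx":-52,"dy":48,"dz":86,"yaw":0},{"hand":0,"dx":-52,"dy":48,"dz":86,"yaw":0},{"hand":0,"dx":-52,"dy":48,"dz":86,"yaw":0},{"hand":0,"dx":-52,"dy":48,"dz":86,"yaw":0},{"hand":0,"dx":-52,"dy":48,"dz":86,"yaw":0},{"hand":0,"dx":-52,"dy":48,"dz":86,"yaw":0}]'; python3 -c "
from h import *
go(.5297,.2997,.006,-.595); snap('scene','s1.png')"
```

```text
clock: 2.6
position: [0.5306, 0.2971, 0.1205]
tool_rot: [-1.572, -0.0, -0.601]
force: [0.1, -0.2, 1.0]
grip_width: 0.0852
clk 2.6 pos [0.5306 0.2971 0.1205] rot [-1.572 -0.    -0.601] dx dy dz [ -2.2 114.5   1.7] yaw -0.006 |d| 115.0 F [ 0.1 -0.2  1. ] w 0.08516931001917505
```

View pics/s1.png

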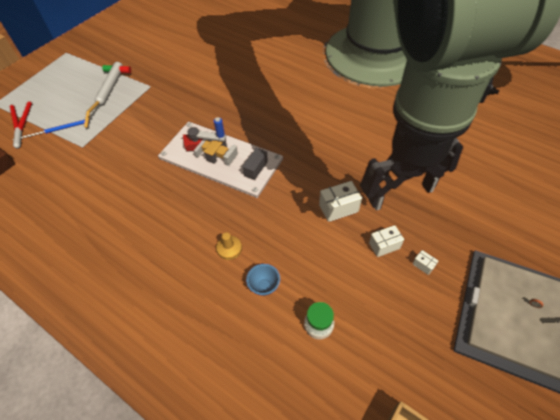

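```bash
python3 -c "
from h import *
go(.5297,.2997,.006,-.595); print(proj('scene',[.5306,.2971,.12]))"
```

```text
clk 2.65 pos [0.531  0.2967 0.1209] rot [-1.571e+00 -1.000e-03 -6.020e-01] dx dy dz [ -2.8 114.9   1.8] yaw -0.007 |d| 115.0 F [ 0.5 -1.6 -0.3] w 0.08545552341646509
[395.53505589 211.45361745]
```

```bash
python3 -m crank '[{"hand":0,"dx":-3,"dy":30,"dz":2,"yaw":-0.006},{"hand":0,"dx":-3,"dy":60,"dz":2,"yaw":-0.006},{"hand":0,"dx":-3,"dy":90,"dz":2,"yaw":-0.006},{"hand":0,"dx":-3,"dy":105,"dz":2,"yaw":-0.006},{"hand":0,"dx":-3,"dy":114,"dz":2,"yaw":-0.006},{"hand":0,"dx":-3,"dy":114,"dz":2,"yaw":-0.006},{"hand":0,"dx":-3,"dy":114,"dz":2,"yaw":-0.006}]' 40; python3 -c "
from h import *
go(.5297,.2997,.006,-.595); snap('scene','s2.png')
a=cv2.imread('pics/s2.png');cv2.imwrite('pics/s2c.png',cv2.resize(a[130:290,310:470],None,fx=3.6,fy=3.6))"
```

```text
clock: 3.23
position: [0.5299, 0.3009, 0.0076]
tool_rot: [-1.57, -0.0, -0.596]
force: [-0.6, 0.5, 1.3]
grip_width: 0.0855
clk 3.2333 pos [0.5299 0.3009 0.0076] rot [-1.57  -0.    -0.596] dx dy dz [ 0.5  1.5 -1.1] yaw -0.001 |d| 2.0 F [-0.6  0.5  1.3] w 0.08552461084037834
```

View pics/s2c.png

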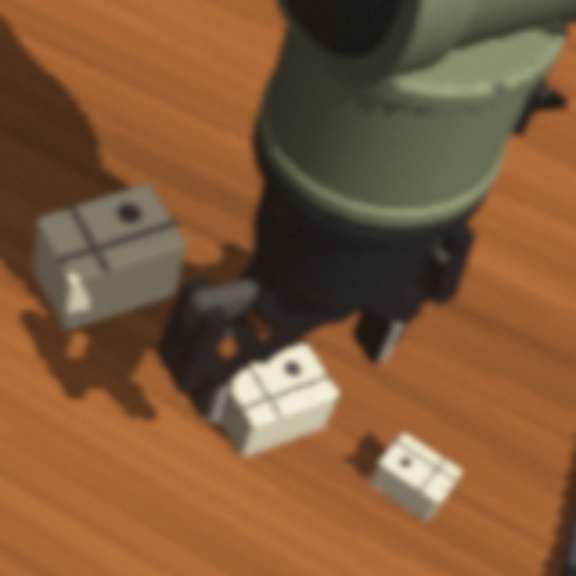

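```bash
python3 -c "
from h import *
c=np.array([.5299,.3009,.02]);d=np.array([.828,-.56,0])
for s in(-.0425,.0425,0): print((proj('scene',c+s*d)-[310,130])*3.6)
b=np.array([.528,.2972,.0]);e=np.array([.56,.828,0])
for s in (-.025,.025):
  for t in(-.017,.017): print('b',[((proj('scene',b+s*d+t*e+[0,0,z])-[310,130])*3.6).round() for z in(0,.036)])"
```

```text
[347.55647413 378.3813247 ]
[202.42237533 430.46788816]
[275.773982   404.14303998]
b [array([290., 377.]), array([303., 341.])]
b [array([322., 428.]), array([337., 394.])]
b [array([207., 406.]), array([218., 371.])]
b [array([237., 459.]), array([249., 425.])]
```

```bash
python3 -m crank '[{"hand":0.3,"dx":0,"dy":2,"dz":-1,"yaw":0},{"hand":0.5,"dx":0,"dy":2,"dz":-1,"yaw":0},{"hand":0.8,"dx":0,"dy":2,"dz":-1,"yaw":0},{"hand":1,"dx":0,"dy":2,"dz":-1,"yaw":0},{"hand":1,"dx":0,"dy":2,"dz":-1,"yaw":0},{"hand":1,"dx":0,"dy":2,"dz":-1,"yaw":0},{"hand":1,"dx":0,"dy":2,"dz":-1,"yaw":0},{"hand":1,"dx":0,"dy":2,"dz":-1,"yaw":0}]' 40; python3 -c "
from h import *
go(.5297,.2997,.006,-.595); snap('scene','s3.png')
a=cv2.imread('pics/s3.png');cv2.imwrite('pics/s3c.png',cv2.resize(a[130:290,310:470],None,fx=3.6,fy=3.6))"
```

```text
clock: 3.95
position: [0.5308, 0.3018, 0.007]
tool_rot: [-1.566, -0.002, -0.595]
force: [1.1, -0.6, 24.5]
grip_width: 0.0002
clk 3.95 pos [0.5308 0.3018 0.007 ] rot [-1.566 -0.002 -0.595] dx dy dz [ 0.2  1.  -2.3] yaw -0.0 |d| 3.0 F [ 1.1 -0.6 24.5] w 0.00015053380584017836
```

View pics/s3c.png

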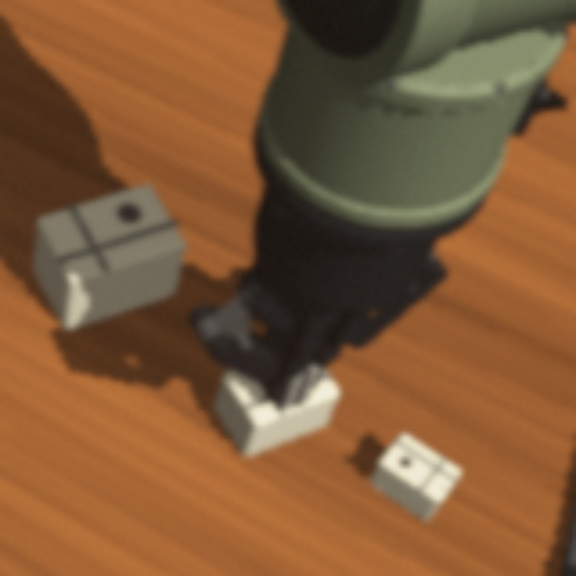

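```bash
python3 -c "
from h import *
snap('top','t3.png');a=cv2.imread('pics/t3.png');cv2.imwrite('pics/t3c.png',cv2.resize(a[190:330,110:300],None,fx=4,fy=4,interpolation=2))
a=cv2.imread('pics/s3.png');cv2.imwrite('pics/s3d.png',cv2.resize(a[200:270,355:425],None,fx=8,fy=8,interpolation=2))"
```

```text
(no output)
```

View pics/t3c.png

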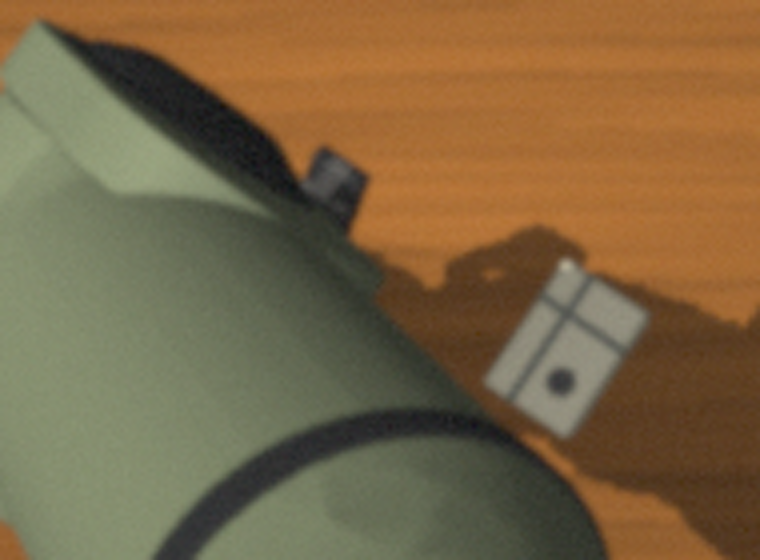

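View pics/s3d.png

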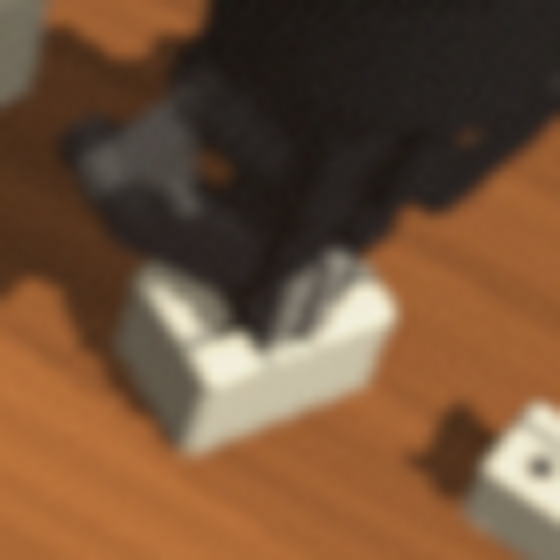

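```bash
python3 -c "
from h import *
go(.53,.3,.1,-.595)
for z in(.007,.02,.036,.05):print(z,onplane('scene',388,243,z))
for z in(.007,.036):print(proj('scene',[.5308,.3018,z]))"
```

```text
clk 4.05 pos [0.5308 0.3018 0.007 ] rot [-1.566 -0.002 -0.595] dx dy dz [  0.6 -93.   -1.5] yaw -0.0 |d| 93.0 F [ 0.9 -0.7 24.6] w 0.00033504084759420683
0.007 [0.52175935 0.30237483 0.007     ]
0.02 [0.52985137 0.30376903 0.02      ]
0.036 [0.53981078 0.30548497 0.036     ]
0.05 [0.54852526 0.30698642 0.05      ]
[385.53042897 246.27895667]
[388.44719412 238.48506574]
```

```bash
python3 -m crank '[{"hand":1,"dx":0,"dy":-30,"dz":0,"yaw":0},{"hand":1,"dx":0,"dy":-63,"dz":0,"yaw":0},{"hand":1,"dx":0,"dy":-93,"dz":0,"yaw":0},{"hand":1,"dx":0,"dy":-93,"dz":0,"yaw":0},{"hand":1,"dx":0,"dy":-93,"dz":0,"yaw":0}]' 40; python3 -c "
from h import *
go(.5297,.2997,.006,-.595); snap('scene','s4.png')
p=bot.observe()['position']; print((proj('scene',p)-[320,110])*4)
for z in (-.03,.03): print((proj('scene',p+[0,0,z])-[320,110])*4)
a=cv2.imread('pics/s4.png');cv2.imwrite('pics/s4c.png',cv2.resize(a[110:260,320:480],None,fx=4,fy=4,interpolation=2))"
```

```text
clock: 4.47
position: [0.5295, 0.3009, 0.0996]
tool_rot: [-1.568, -0.002, -0.595]
force: [0.9, -0.3, -1.2]
grip_width: 0.0001
clk 4.4667 pos [0.5295 0.3009 0.0996] rot [-1.568 -0.002 -0.595] dx dy dz [ 0.7 93.6 -1.2] yaw -0.0 |d| 94.0 F [ 0.9 -0.3 -1.2] w 0.00013365636945654965
[300.52222245 435.29105762]
[286.74185658 472.35723663]
[315.30076617 395.53999789]
```

View pics/s4c.png

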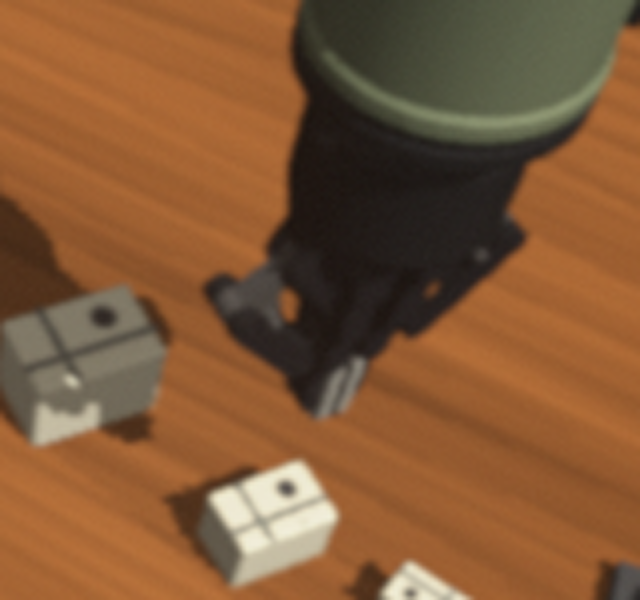

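Fingers shut at reported TCP z of about 0.007 rested on top of the 36 mm block. The picture agrees: tip near (320,410) in the crop, expected at (300,435). So the real fingertips sit roughly 25 mm higher than the reported TCP. I'll reopen and go lower, watching force.

```bash
python3 -m crank '[{"hand":0,"dx":0,"dy":0,"dz":0,"yaw":0},{"hand":0,"dx":0,"dy":0,"dz":0,"yaw":0},{"hand":0,"dx":0,"dy":0,"dz":0,"yaw":0},{"hand":0,"dx":0,"dy":0,"dz":0,"yaw":0},{"hand":0,"dx":0,"dy":0,"dz":0,"yaw":0},{"hand":0,"dx":0,"dy":0,"dz":0,"yaw":0}]' 40; python3 -c "
from h import *
go(.5297,.2997,-.003,-.595); snap('scene','s5.png')
p=bot.observe()['position']; d=np.array([np.cos(-.595),np.sin(-.595),0])
for s in(-.0425,.0425):
  for z in (0,.013,.04): print(s,z,(proj('scene',p+s*d+[0,0,z])-[320,110])*4)
a=cv2.imread('pics/s5.png');cv2.imwrite('pics/s5c.png',cv2.resize(a[110:260,320:480],None,fx=4,fy=4,interpolation=2))"
```

```text
clock: 5.02
position: [0.5285, 0.3004, 0.0974]
tool_rot: [-1.571, 0.0, -0.595]
force: [-0.2, -0.5, 0.1]
grip_width: 0.0725
clk 5.0167 pos [0.5285 0.3004 0.0974] rot [-1.571  0.    -0.595] dx dy dz [1.400e+00 1.004e+02 1.000e-01] yaw 0.0 |d| 100.0 F [-0.2 -0.5  0.1] w 0.0725224568893599
-0.0425 0 [387.11632414 405.71364268]
-0.0425 0.013 [394.62651737 388.60019834]
-0.0425 0.04 [410.97703237 351.34235155]
0.0425 0 [212.18260999 466.52223236]
0.0425 0.013 [217.15420272 449.94042267]
0.0425 0.04 [227.99035607 413.79847739]
```

View pics/s5c.png

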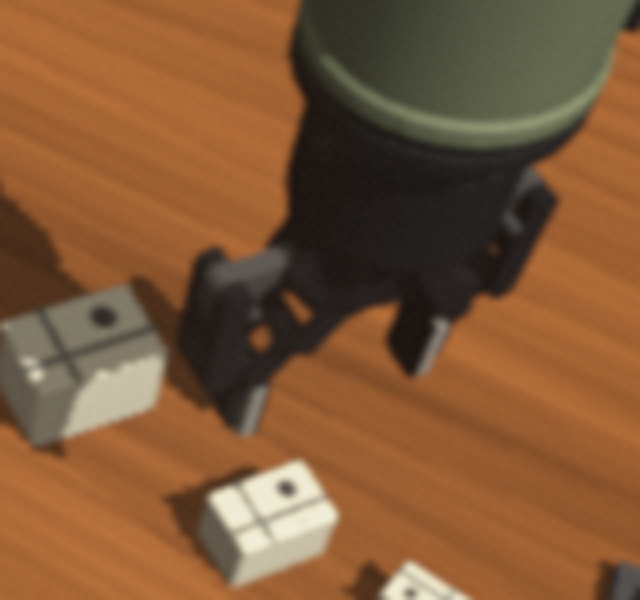

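```bash
python3 -m crank '[{"hand":0,"dx":0,"dy":35,"dz":0,"yaw":0},{"hand":0,"dx":0,"dy":70,"dz":0,"yaw":0},{"hand":0,"dx":0,"dy":95,"dz":0,"yaw":0},{"hand":0,"dx":0,"dy":106,"dz":0,"yaw":0},{"hand":0,"dx":0,"dy":112,"dz":0,"yaw":0},{"hand":0,"dx":0,"dy":114,"dz":0,"yaw":0},{"hand":0,"dx":0,"dy":114,"dz":0,"yaw":0}]' 40; python3 -c "
from h import *
go(.5297,.2997,-.026,-.595); snap('scene','s6.png')
a=cv2.imread('pics/s6.png');cv2.imwrite('pics/s6c.png',cv2.resize(a[140:290,320:480],None,fx=4,fy=4,interpolation=2))"
```

```text
clock: 5.65
position: [0.5291, 0.3009, -0.0155]
tool_rot: [-1.57, -0.0, -0.595]
force: [0.1, 0.9, -0.4]
grip_width: 0.0852
clk 5.65 pos [ 0.5291  0.3009 -0.0155] rot [-1.57  -0.    -0.595] dx dy dz [ 1.1 10.5 -0.6] yaw -0.0 |d| 11.0 F [ 0.1  0.9 -0.4] w 0.08516933637843897
```

View pics/s6c.png

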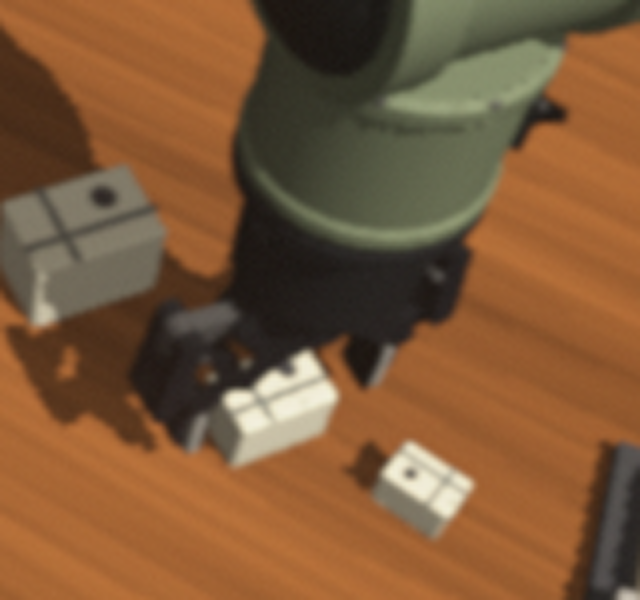

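```bash
python3 -m crank '[{"hand":0,"dx":0,"dy":4,"dz":0,"yaw":0},{"hand":0,"dx":0,"dy":8,"dz":0,"yaw":0},{"hand":0,"dx":0,"dy":8,"dz":0,"yaw":0},{"hand":1,"dx":0,"dy":8,"dz":0,"yaw":0},{"hand":1,"dx":0,"dy":8,"dz":0,"yaw":0},{"hand":1,"dx":0,"dy":8,"dz":0,"yaw":0},{"hand":1,"dx":0,"dy":8,"dz":0,"yaw":0},{"hand":1,"dx":0,"dy":8,"dz":0,"yaw":0},{"hand":1,"dx":0,"dy":8,"dz":0,"yaw":0}]' 40; python3 -c "
from h import *
go(.5297,.2997,-.026,-.595); snap('scene','s7.png')
a=cv2.imread('pics/s7.png');cv2.imwrite('pics/s7c.png',cv2.resize(a[140:290,320:480],None,fx=4,fy=4,interpolation=2))"
```

```text
clock: 6.45
position: [0.5288, 0.3005, -0.0241]
tool_rot: [-1.57, -0.0, -0.595]
force: [-0.6, -1.1, 5.6]
grip_width: 0.0493
clk 6.45 pos [ 0.5288  0.3005 -0.0241] rot [-1.57  -0.    -0.595] dx dy dz [ 1.2  1.9 -0.2] yaw -0.0 |d| 2.0 F [-0.6 -1.1  5.6] w 0.04934060951506755
```

View pics/s7c.png

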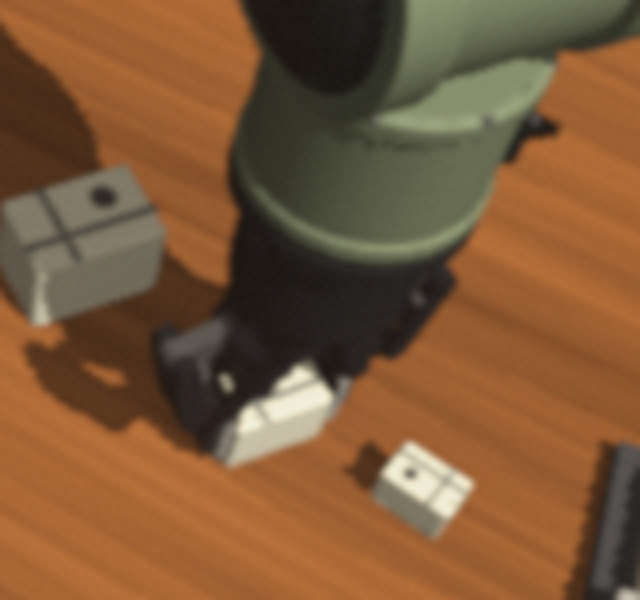

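Gripped at 49 mm, the block's long side. Now lift and carry to the nest.

```bash
python3 -m crank '[{"hand":1,"dx":0,"dy":-25,"dz":0,"yaw":0},{"hand":1,"dx":0,"dy":-60,"dz":0,"yaw":0},{"hand":1,"dx":0,"dy":-95,"dz":0,"yaw":0},{"hand":1,"dx":0,"dy":-115,"dz":0,"yaw":0},{"hand":1,"dx":0,"dy":-115,"dz":0,"yaw":0}]' 40; python3 -c "
from h import *
go(.5265,-.0449,.09,.145)"
```

```text
clock: 6.92
position: [0.5305, 0.3016, 0.0951]
tool_rot: [-1.565, -0.002, -0.595]
force: [-0.3, -0.2, -0.5]
grip_width: 0.0492
clk 6.9167 pos [0.5305 0.3016 0.0951] rot [-1.565 -0.002 -0.595] dx dy dz [ 191.     4.  -289.1] yaw -0.74 |d| 347.0 F [-0.3 -0.2 -0.5] w 0.04920692786930531
```

```bash
python3 -m crank '[{"hand":1,"dx":18,"dy":0,"dz":-28,"yaw":-0.06},{"hand":1,"dx":36,"dy":0,"dz":-56,"yaw":-0.12},{"hand":1,"dx":55,"dy":0,"dz":-85,"yaw":-0.2},{"hand":1,"dx":74,"dy":0,"dz":-114,"yaw":-0.28},{"hand":1,"dx":93,"dy":0,"dz":-143,"yaw":-0.36},{"hand":1,"dx":112,"dy":0,"dz":-172,"yaw":-0.44},{"hand":1,"dx":131,"dy":0,"dz":-201,"yaw":-0.52},{"hand":1,"dx":150,"dy":0,"dz":-230,"yaw":-0.6},{"hand":1,"dx":169,"dy":0,"dz":-259,"yaw":-0.68},{"hand":1,"dx":182,"dy":0,"dz":-278,"yaw":-0.72},{"hand":1,"dx":190,"dy":0,"dz":-289,"yaw":-0.74},{"hand":1,"dx":190,"dy":0,"dz":-289,"yaw":-0.74}]' 40; python3 -c "
from h import *
snap('scene','s8.png');snap('top','t8.png')
go(.5265,-.0449,.05,.145)"
```

```text
clock: 7.92
position: [0.5234, -0.0491, 0.0899]
tool_rot: [-1.572, 0.001, 0.142]
force: [0.2, 0.1, -0.7]
grip_width: 0.0491
clk 8.0167 pos [ 0.5237 -0.0455  0.0902] rot [-1.57   0.     0.143] dx dy dz [ 2.9 40.2  0.1] yaw -0.002 |d| 40.0 F [ 0.1  0.2 -0.2] w 0.04953344408218788
```

View pics/s8.png

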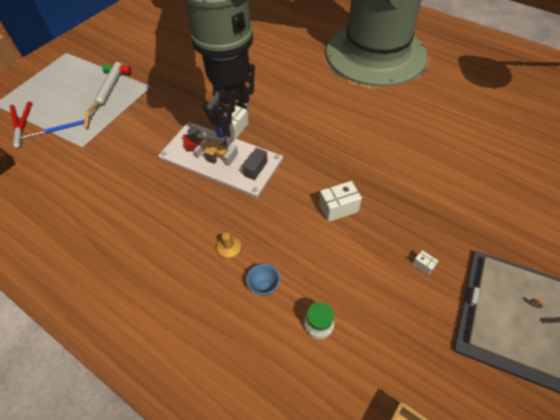

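```bash
python3 -m crank '[{"hand":1,"dx":3,"dy":25,"dz":0,"yaw":0},{"hand":1,"dx":3,"dy":45,"dz":0,"yaw":0},{"hand":1,"dx":3,"dy":58,"dz":0,"yaw":0},{"hand":1,"dx":3,"dy":58,"dz":0,"yaw":0},{"hand":1,"dx":3,"dy":58,"dz":0,"yaw":0}]' 40; python3 -c "
from h import *
a=snap('scene','s9.png')
go(.5265,-.0449,-.012,.145)
cv2.imwrite('pics/s9c.png',cv2.resize(a[85:195,150:290],None,fx=5.6,fy=5.6,interpolation=2))
xf=np.array([.9895,.1447,0]);yf=np.array([-.1447,.9895,0]);p=bot.observe()['position'];b=p-.0032*yf;b[2]=p[2]+.0241
for s in (-.025,.025):
  for t in(-.017,.017): print([((proj('scene',b+s*xf+t*yf+[0,0,z])-[150,85])*5.6).round() for z in(0,.036)])"
```

```text
clock: 8.43
position: [0.5267, -0.0439, 0.0325]
tool_rot: [-1.57, 0.001, 0.146]
force: [1.0, -0.0, 0.2]
grip_width: 0.0495
clk 8.4833 pos [ 0.5272 -0.0442  0.0332] rot [-1.571 -0.     0.146] dx dy dz [-0.8 45.2 -0.6] yaw 0.001 |d| 45.0 F [-0.3  0.3 -0.4] w 0.049355812332246354
[array([495., 304.]), array([484., 235.])]
[array([573., 333.]), array([565., 264.])]
[array([426., 394.]), array([412., 325.])]
[array([506., 424.]), array([495., 356.])]
```

View pics/s9c.png

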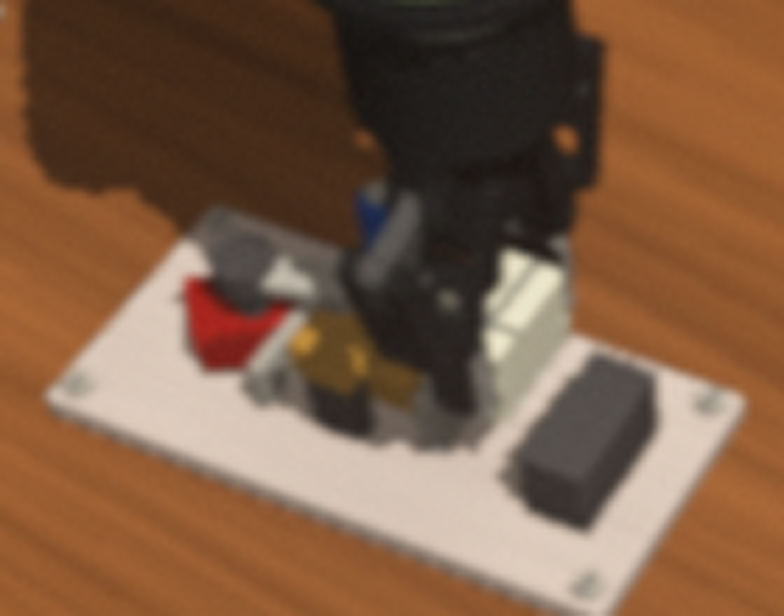

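```bash
python3 -m crank '[{"hand":1,"dx":-1,"dy":12,"dz":-1,"yaw":0},{"hand":1,"dx":-1,"dy":24,"dz":-1,"yaw":0},{"hand":1,"dx":-1,"dy":34,"dz":-1,"yaw":0},{"hand":1,"dx":-1,"dy":40,"dz":-1,"yaw":0},{"hand":1,"dx":-1,"dy":43,"dz":-1,"yaw":0},{"hand":1,"dx":-1,"dy":44,"dz":-1,"yaw":0},{"hand":1,"dx":-1,"dy":44,"dz":-1,"yaw":0}]' 40; python3 -c "
from h import *
a=snap('scene','s10.png')
go(.5265,-.0449,-.012,.145)
cv2.imwrite('pics/s10c.png',cv2.resize(a[85:195,150:290],None,fx=5.6,fy=5.6,interpolation=2))"
```

```text
clock: 9.07
position: [0.5261, -0.046, -0.0115]
tool_rot: [-1.571, 0.0, 0.145]
force: [0.2, 1.0, -0.9]
grip_width: 0.0495
clk 9.1167 pos [ 0.5263 -0.046  -0.0112] rot [-1.571 -0.     0.145] dx dy dz [0.4 0.8 1.1] yaw -0.0 |d| 1.0 F [-0.3 -0.5 -0.9] w 0.04938950175807118
```

View pics/s10c.png

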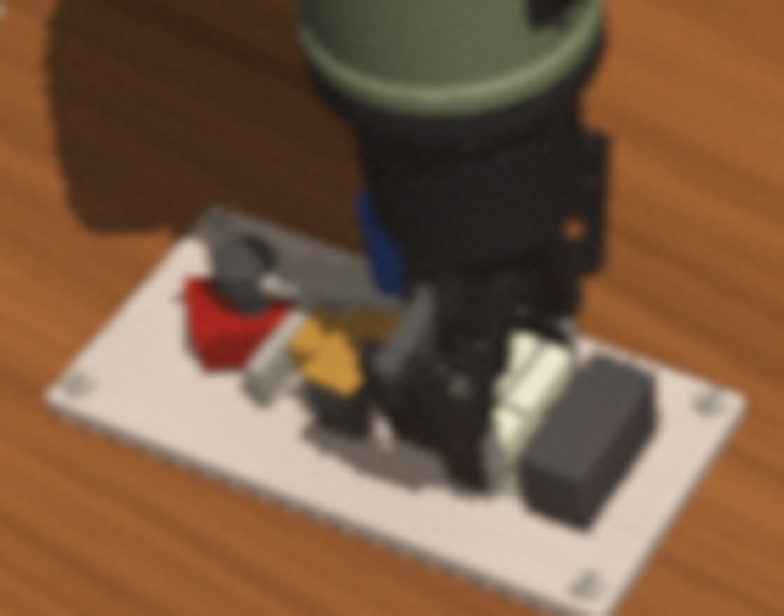

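```bash
python3 -m crank '[{"hand":1,"dx":0,"dy":1,"dz":0,"yaw":0},{"hand":1,"dx":0,"dy":1,"dz":0,"yaw":0},{"hand":0.3,"dx":0,"dy":1,"dz":0,"yaw":0},{"hand":0,"dx":0,"dy":1,"dz":0,"yaw":0},{"hand":0,"dx":0,"dy":1,"dz":0,"yaw":0},{"hand":0,"dx":0,"dy":1,"dz":0,"yaw":0},{"hand":0,"dx":0,"dy":1,"dz":0,"yaw":0},{"hand":0,"dx":0,"dy":-20,"dz":0,"yaw":0},{"hand":0,"dx":0,"dy":-60,"dz":0,"yaw":0},{"hand":0,"dx":0,"dy":-100,"dz":0,"yaw":0},{"hand":0,"dx":0,"dy":-140,"dz":0,"yaw":0},{"hand":0,"dx":0,"dy":-160,"dz":0,"yaw":0}]' 40; python3 -c "
from h import *
a=snap('scene','s11.png')
go(.5,.1,.15,.145)
cv2.imwrite('pics/s11c.png',cv2.resize(a[85:195,150:290],None,fx=5.6,fy=5.6,interpolation=2))"
```

```text
clock: 10.12
position: [0.5272, -0.0458, 0.1529]
tool_rot: [-1.572, -0.004, 0.145]
force: [-0.6, -0.2, 0.5]
grip_width: 0.0854
clk 10.1667 pos [ 0.5284 -0.0459  0.1548] rot [-1.573 -0.006  0.145] dx dy dz [ -7.1   4.5 148.5] yaw -0.0 |d| 149.0 F [ 2.3 -0.   3.9] w 0.08468104022436453
```

View pics/s11c.png

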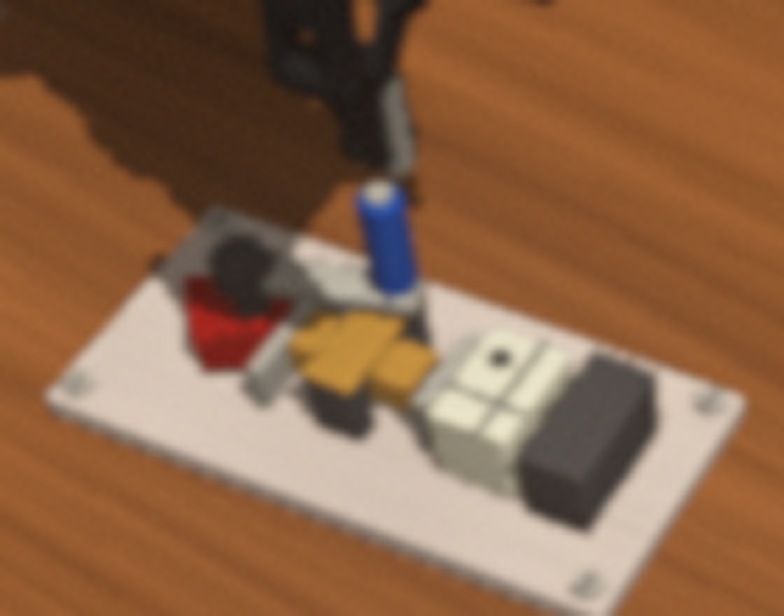

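```bash
python3 - <<'E'
from h import *
q=np.array([onplane('scene',150+(a+.5)/5.6-.5,85+(b+.5)/5.6-.5,.048)[:2] for a,b in [(505,330),(580,364),(520,440),(427,406)]])
xf=np.array([.9895,.1447]);yf=np.array([-.1447,.9895]);ax=np.array([.5437,-.1624])
r=q-ax; print('block fixture xy',np.c_[r@xf,r@yf].round(4).tolist(), (r@xf).mean(),(r@yf).mean()-.1155)
for n,f in(('top','top0.png'),('scene','scene0.png')):
    a=cv2.imread('pics/'+f);s=6;a=cv2.resize(a,None,fx=s,fy=s,interpolation=cv2.INTER_CUBIC)
    h=cv2.cvtColor(a,cv2.COLOR_BGR2HSV);m=(((h[:,:,0]<6)|(h[:,:,0]>172))&(h[:,:,1]>190)&(h[:,:,2]>90)).astype(np.uint8)
    u,v=proj(n,[*ax,.03]);M=np.zeros_like(m);cv2.circle(M,(int(u*s),int(v*s)),30*s,1,-1);m&=M
    c=max(cv2.findContours(m,0,2)[0],key=cv2.contourArea)
    for p in cv2.approxPolyDP(c,4,True)[:,0]:
        w=onplane(n,(p[0]+.5)/s-.5,(p[1]+.5)/s-.5,.035)[:2]-ax
        x,y=w@xf,w@yf
        print(n,'r',round(np.hypot(x,y)*1000,1),'fixture ang from +y ccw',round(np.degrees(np.arctan2(-x,y))))
    x0,y0=int(u*s)-200,int(v*s)-200
    cv2.imwrite('pics/cam_%s.png'%n,a[y0:y0+400,x0:x0+400])
E
```

```text
block fixture xy [[-0.0224, 0.1025], [-0.0196, 0.1367], [0.0228, 0.1353], [0.0236, 0.0959]] 0.0011102849081452452 0.002106141227215183
top r 14.9 fixture ang from +y ccw -43
top r 13.2 fixture ang from +y ccw -36
top r 11.5 fixture ang from +y ccw -42
top r 13.7 fixture ang from +y ccw -87
top r 18.3 fixture ang from +y ccw -127
top r 21.7 fixture ang from +y ccw -151
top r 23.0 fixture ang from +y ccw -169
top r 24.1 fixture ang from +y ccw 173
top r 30.5 fixture ang from +y ccw 177
top r 28.8 fixture ang from +y ccw -174
top r 24.4 fixture ang from +y ccw -121
top r 20.5 fixture ang from +y ccw -103
scene r 27.1 fixture ang from +y ccw -171
scene r 24.7 fixture ang from +y ccw -118
scene r 31.7 fixture ang from +y ccw -87
scene r 27.8 fixture ang from +y ccw -68
scene r 11.0 fixture ang from +y ccw 23
scene r 8.7 fixture ang from +y ccw -35
scene r 8.3 fixture ang from +y ccw -77
scene r 15.5 fixture ang from +y ccw -165
scene r 23.9 fixture ang from +y ccw 177
scene r 28.4 fixture ang from +y ccw 180
```

View pics/cam_top.png

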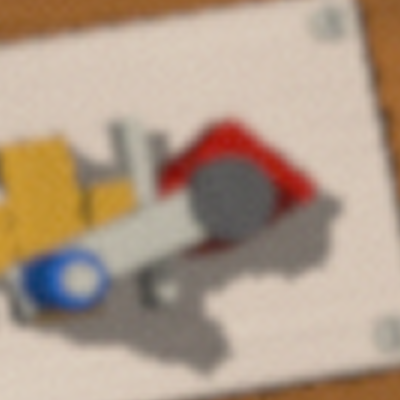

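View pics/cam_scene.png

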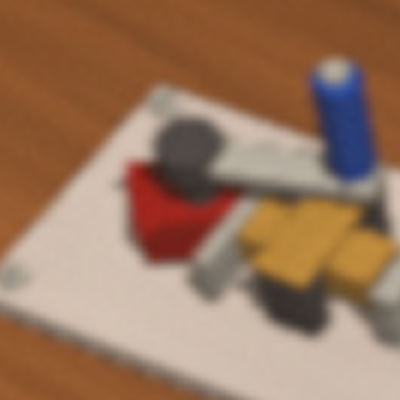

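```bash
cat >> h.py <<'E'
AX=np.array([.5437,-.1624]); TH0=2.005
def arc(psi,z,yaw=None,gap=0.0):
    """TCP with handle (at crank angle psi) touching the trailing pad; gap>0: pad that far behind handle"""
    th=TH0+psi
    if yaw is None: yaw=max(-2.3,TH0+np.pi/2-2*np.pi+psi)
    u=np.array([np.cos(yaw),np.sin(yaw)])
    p=AX+.062*np.array([np.cos(th),np.sin(th)])+(.0336-gap)*u
    go(*p,z,yaw)
    return p
E
python3 -c "
from h import *
print(bot.observe()['qpos'].round(3))
print(arc(0,.17,gap=.014))"
```

```text
[ 0.452  0.494 -0.643  1.879  0.378  0.885 -0.23 ]
clk 10.1667 pos [ 0.5284 -0.0459  0.1548] rot [-1.573 -0.006  0.145] dx dy dz [-34.3 -15.3 -70.6] yaw 2.445 |d| 80.0 F [ 2.3 -0.   3.9] w 0.08468104022436453
[ 0.50455833 -0.12076909]
```

```bash
python3 -m crank '[{"hand":0,"dx":-34,"dy":-15,"dz":-71,"yaw":0.12},{"hand":0,"dx":-34,"dy":-15,"dz":-71,"yaw":0.24},{"hand":0,"dx":-34,"dy":-15,"dz":-71,"yaw":0.36},{"hand":0,"dx":-34,"dy":-15,"dz":-71,"yaw":0.48},{"hand":0,"dx":-34,"dy":-15,"dz":-71,"yaw":0.6},{"hand":0,"dx":-34,"dy":-15,"dz":-71,"yaw":0.72},{"hand":0,"dx":-34,"dy":-15,"dz":-71,"yaw":0.84},{"hand":0,"dx":-34,"dy":-15,"dz":-71,"yaw":0.96},{"hand":0,"dx":-34,"dy":-15,"dz":-71,"yaw":1.08},{"hand":0,"dx":-34,"dy":-15,"dz":-71,"yaw":1.2},{"hand":0,"dx":-34,"dy":-15,"dz":-71,"yaw":1.32},{"hand":0,"dx":-34,"dy":-15,"dz":-71,"yaw":1.44}]'; python3 -c "
from h import *
arc(0,.17,gap=.014)"
```

```text
clock: 11.17
position: [0.5026, -0.1212, 0.1635]
tool_rot: [-1.571, 0.0, -1.301]
force: [-0.6, 0.3, -0.5]
grip_width: 0.0861
clk 11.1667 pos [ 0.5026 -0.1212  0.1635] rot [-1.571  0.    -1.301] dx dy dz [ 0.1 -6.5  2. ] yaw 0.999 |d| 7.0 F [-0.6  0.3 -0.5] w 0.08605120899554773
```

```bash
python3 -m crank '[{"hand":0,"dx":0,"dy":0,"dz":2,"yaw":0.12},{"hand":0,"dx":0,"dy":0,"dz":2,"yaw":0.24},{"hand":0,"dx":0,"dy":0,"dz":2,"yaw":0.36},{"hand":0,"dx":0,"dy":0,"dz":2,"yaw":0.48},{"hand":0,"dx":0,"dy":0,"dz":2,"yaw":0.6},{"hand":0,"dx":0,"dy":0,"dz":2,"yaw":0.72},{"hand":0,"dx":0,"dy":0,"dz":2,"yaw":0.84},{"hand":0,"dx":0,"dy":0,"dz":2,"yaw":0.96},{"hand":0,"dx":0,"dy":0,"dz":2,"yaw":1},{"hand":0,"dx":0,"dy":0,"dz":2,"yaw":1},{"hand":0,"dx":0,"dy":0,"dz":2,"yaw":1}]'; python3 -c "
from h import *
a=snap('scene','s12.png')
arc(0,.028,gap=.014);print(bot.observe()['qpos'].round(2))
cv2.imwrite('pics/s12c.png',cv2.resize(a[65:195,150:290],None,fx=4.5,fy=4.5,interpolation=2))"
```

```text
clock: 12.08
position: [0.5046, -0.1206, 0.1636]
tool_rot: [-1.571, -0.0, -2.293]
force: [-0.1, -0.4, 0.3]
grip_width: 0.0855
clk 12.1333 pos [ 0.5046 -0.1206  0.1636] rot [-1.571 -0.    -2.293] dx dy dz [2.000e-01 1.356e+02 1.000e-01] yaw 0.007 |d| 136.0 F [0.1 0.1 0.3] w 0.085584028986526
[ 0.17  0.4  -0.06  1.92  0.03  0.82 -2.2 ]
```

View pics/s12c.png

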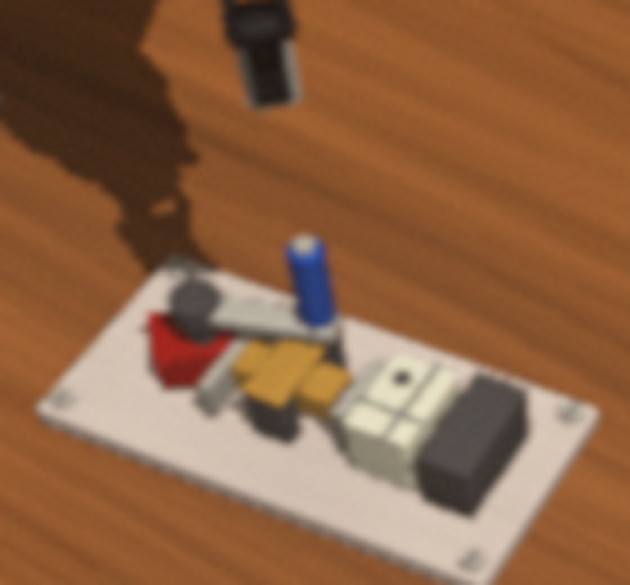

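```bash
python3 -m crank '[{"hand":0,"dx":0,"dy":40,"dz":0,"yaw":0},{"hand":0,"dx":0,"dy":75,"dz":0,"yaw":0},{"hand":0,"dx":0,"dy":105,"dz":0,"yaw":0},{"hand":0,"dx":0,"dy":125,"dz":0,"yaw":0},{"hand":0,"dx":0,"dy":135,"dz":0,"yaw":0},{"hand":0,"dx":0,"dy":135,"dz":0,"yaw":0}]'; python3 -c "
from h import *
a=snap('scene','s13.png')
for q in (0.1,.25,.4,.55):arc(q,.028)
cv2.imwrite('pics/s13c.png',cv2.resize(a[65:195,150:290],None,fx=4.5,fy=4.5,interpolation=2))"
```

```text
clock: 12.63
position: [0.5036, -0.1205, 0.027]
tool_rot: [-1.573, -0.001, -2.294]
force: [-0.9, -0.7, -0.1]
grip_width: 0.0855
clk 12.6833 pos [ 0.5044 -0.1207  0.0284] rot [-1.572e+00 -1.000e-03 -2.294e+00] dx dy dz [19.7  0.4 -2.1] yaw 0.006 |d| 20.0 F [ 0.  -0.2  0.5] w 0.08554134353089368
clk 12.6833 pos [ 0.5044 -0.1207  0.0284] rot [-1.572e+00 -1.000e-03 -2.294e+00] dx dy dz [28.7  0.5 -4.3] yaw 0.006 |d| 29.0 F [ 0.  -0.2  0.5] w 0.08554134353089368
clk 12.6833 pos [ 0.5044 -0.1207  0.0284] rot [-1.572e+00 -1.000e-03 -2.294e+00] dx dy dz [38.   0.5 -5.1] yaw 0.006 |d| 38.0 F [ 0.  -0.2  0.5] w 0.08554134353089368
clk 12.6833 pos [ 0.5044 -0.1207  0.0284] rot [-1.572e+00 -1.000e-03 -2.294e+00] dx dy dz [47.   0.5  0.2] yaw -0.137 |d| 47.0 F [ 0.  -0.2  0.5] w 0.08554134353089368
```

View pics/s13c.png

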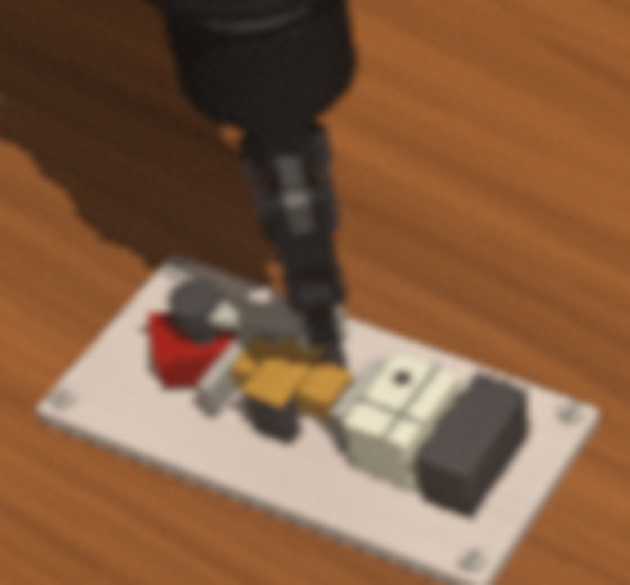

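```bash
python3 -m crank '[{"hand":0,"dx":6,"dy":0,"dz":-1,"yaw":0},{"hand":0,"dx":12,"dy":0,"dz":-2,"yaw":0},{"hand":0,"dx":16,"dy":0,"dz":-2,"yaw":0},{"hand":0,"dx":20,"dy":0,"dz":-2,"yaw":0},{"hand":0,"dx":25,"dy":0,"dz":-3,"yaw":0},{"hand":0,"dx":30,"dy":0,"dz":-4,"yaw":0},{"hand":0,"dx":34,"dy":0,"dz":-5,"yaw":0},{"hand":0,"dx":38,"dy":0,"dz":-5,"yaw":0},{"hand":0,"dx":38,"dy":0,"dz":-5,"yaw":0}]'; python3 -c "
from h import *
a=snap('scene','s14.png')
for q in (.5,.6,.7,.8):arc(q,.028)
cv2.imwrite('pics/s14c.png',cv2.resize(a[65:195,150:290],None,fx=4.5,fy=4.5,interpolation=2))"
```

```text
clock: 13.43
position: [0.4749, -0.1467, 0.0286]
tool_rot: [-1.571, -0.001, -2.296]
force: [-0.0, -0.8, 0.1]
grip_width: 0.0857
clk 13.4833 pos [ 0.4752 -0.1463  0.0286] rot [-1.571 -0.    -2.296] dx dy dz [5.6 0.6 3.1] yaw -0.088 |d| 6.0 F [-0.1 -0.3 -0.5] w 0.08529572086004827
clk 13.4833 pos [ 0.4752 -0.1463  0.0286] rot [-1.571 -0.    -2.296] dx dy dz [11.2  0.6  7.3] yaw -0.188 |d| 13.0 F [-0.1 -0.3 -0.5] w 0.08529572086004827
clk 13.4833 pos [ 0.4752 -0.1463  0.0286] rot [-1.571 -0.    -2.296] dx dy dz [16.5  0.6 12. ] yaw -0.288 |d| 20.0 F [-0.1 -0.3 -0.5] w 0.08529572086004827
clk 13.4833 pos [ 0.4752 -0.1463  0.0286] rot [-1.571 -0.    -2.296] dx dy dz [21.2  0.6 17.2] yaw -0.388 |d| 27.0 F [-0.1 -0.3 -0.5] w 0.08529572086004827
```

View pics/s14c.png

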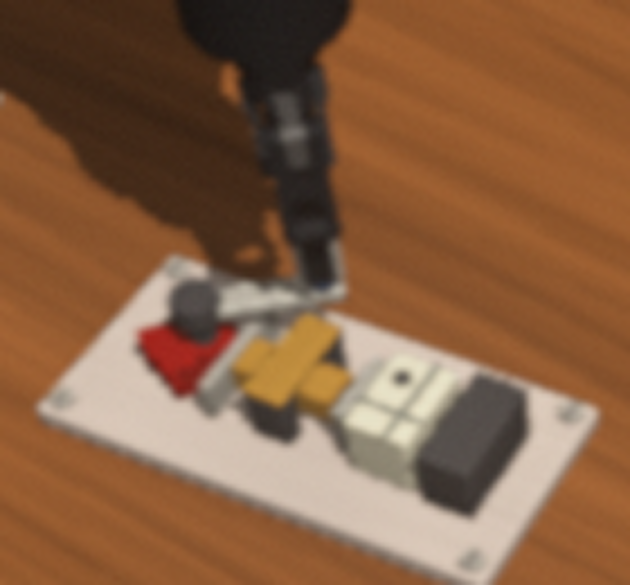

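```bash
python3 -m crank '[{"hand":0,"dx":3,"dy":0,"dz":1,"yaw":-0.04},{"hand":0,"dx":6,"dy":0,"dz":3,"yaw":-0.09},{"hand":0,"dx":9,"dy":0,"dz":5,"yaw":-0.14},{"hand":0,"dx":11,"dy":0,"dz":7,"yaw":-0.19},{"hand":0,"dx":14,"dy":0,"dz":10,"yaw":-0.24},{"hand":0,"dx":16,"dy":0,"dz":12,"yaw":-0.29},{"hand":0,"dx":19,"dy":0,"dz":15,"yaw":-0.34},{"hand":0,"dx":21,"dy":0,"dz":17,"yaw":-0.39},{"hand":0,"dx":21,"dy":0,"dz":17,"yaw":-0.39}]'; python3 -c "
from h import *
a=snap('scene','s15.png')
for q in (.9,1,1.1,1.2):arc(q,.028)
cv2.imwrite('pics/s15c.png',cv2.resize(a[65:195,150:290],None,fx=4.5,fy=4.5,interpolation=2))"
```

```text
clock: 14.23
position: [0.4745, -0.1733, 0.0285]
tool_rot: [-1.571, -0.0, -1.903]
force: [0.3, 0.2, -0.2]
grip_width: 0.0856
clk 14.2833 pos [ 0.4744 -0.173   0.0285] rot [-1.571  0.    -1.906] dx dy dz [6.7 0.5 3.6] yaw -0.099 |d| 8.0 F [-0.2 -0.5 -0.5] w 0.08499927754034127
clk 14.2833 pos [ 0.4744 -0.173   0.0285] rot [-1.571  0.    -1.906] dx dy dz [12.3  0.5  7.8] yaw -0.199 |d| 15.0 F [-0.2 -0.5 -0.5] w 0.08499927754034127
clk 14.2833 pos [ 0.4744 -0.173   0.0285] rot [-1.571  0.    -1.906] dx dy dz [17.5  0.5 12.6] yaw -0.299 |d| 22.0 F [-0.2 -0.5 -0.5] w 0.08499927754034127
clk 14.2833 pos [ 0.4744 -0.173   0.0285] rot [-1.571  0.    -1.906] dx dy dz [22.2  0.5 17.9] yaw -0.399 |d| 28.0 F [-0.2 -0.5 -0.5] w 0.08499927754034127
```

View pics/s15c.png

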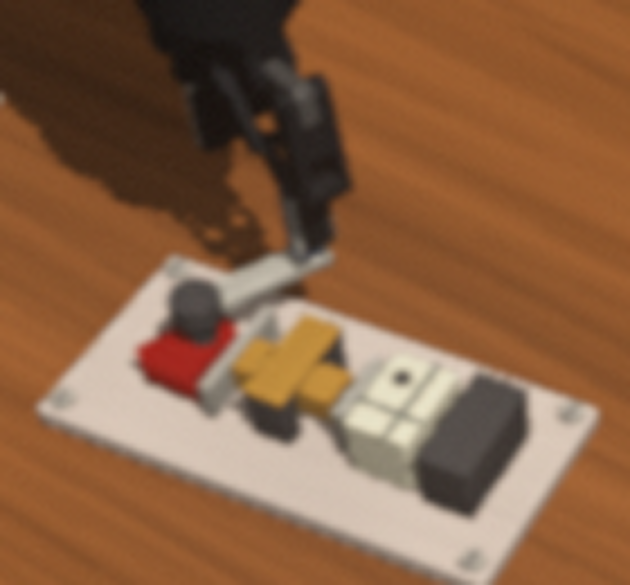

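```bash
python3 -m crank '[{"hand":0,"dx":3,"dy":0,"dz":2,"yaw":-0.05},{"hand":0,"dx":7,"dy":0,"dz":4,"yaw":-0.1},{"hand":0,"dx":10,"dy":0,"dz":6,"yaw":-0.15},{"hand":0,"dx":12,"dy":0,"dz":8,"yaw":-0.2},{"hand":0,"dx":12,"dy":0,"dz":8,"yaw":-0.2}]'; python3 -c "
from h import *
a=snap('scene','s16.png')
for q in (1.1,1.2,1.3,1.4):arc(q,.028)
cv2.imwrite('pics/s16c.png',cv2.resize(a[65:195,150:290],None,fx=4.5,fy=4.5,interpolation=2))"
```

```text
clock: 14.7
position: [0.4781, -0.187, 0.0285]
tool_rot: [-1.571, 0.0, -1.705]
force: [0.3, -0.4, -0.5]
grip_width: 0.0853
clk 14.75 pos [ 0.4781 -0.1867  0.0285] rot [-1.571  0.    -1.707] dx dy dz [6.6 0.5 3.4] yaw -0.1 |d| 7.0 F [ 0.2  1.1 -0.4] w 0.08551127174761512
clk 14.75 pos [ 0.4781 -0.1867  0.0285] rot [-1.571  0.    -1.707] dx dy dz [12.2  0.5  7.6] yaw -0.2 |d| 14.0 F [ 0.2  1.1 -0.4] w 0.08551127174761512
clk 14.75 pos [ 0.4781 -0.1867  0.0285] rot [-1.571  0.    -1.707] dx dy dz [17.4  0.5 12.4] yaw -0.3 |d| 21.0 F [ 0.2  1.1 -0.4] w 0.08551127174761512
clk 14.75 pos [ 0.4781 -0.1867  0.0285] rot [-1.571  0.    -1.707] dx dy dz [22.   0.5 17.7] yaw -0.4 |d| 28.0 F [ 0.2  1.1 -0.4] w 0.08551127174761512
```

View pics/s16c.png

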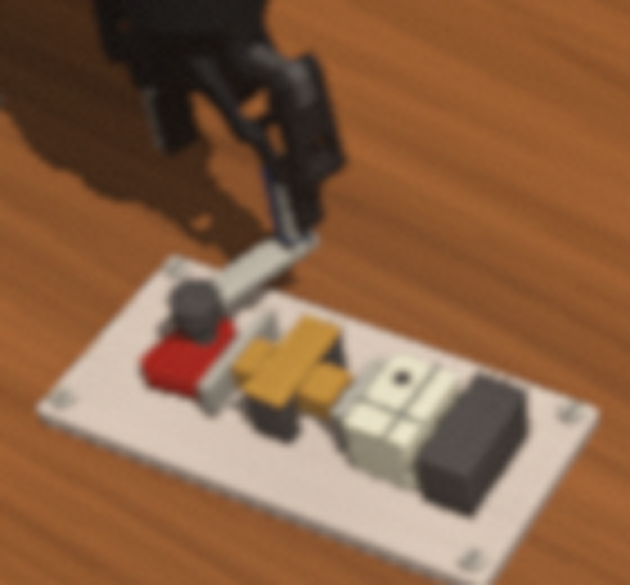

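```bash
cat >> h.py <<'E'
def st(name,qs):
    a=snap('scene',name+'.png')
    for q in qs: arc(q,.028)
    o=bot.observe(); y=o['tool_rot'][2]; F=o['force']
    print('react along -x %.1f  side %.1f'%(-(F[0]*np.cos(y)+F[1]*np.sin(y)), -F[0]*np.sin(y)+F[1]*np.cos(y)))
    cv2.imwrite('pics/'+name+'c.png',cv2.resize(a[65:195,150:290],None,fx=4.5,fy=4.5,interpolation=2))
E
python3 -m crank '[{"hand":0,"dx":3,"dy":0,"dz":2,"yaw":-0.05},{"hand":0,"dx":7,"dy":0,"dz":3,"yaw":-0.1},{"hand":0,"dx":9,"dy":0,"dz":5,"yaw":-0.15},{"hand":0,"dx":12,"dy":0,"dz":8,"yaw":-0.2},{"hand":0,"dx":12,"dy":0,"dz":8,"yaw":-0.2}]'; python3 -c "
from h import *
st('s17',(1.3,1.4,1.5))"
```

```text
clock: 15.17
position: [0.4846, -0.1994, 0.0285]
tool_rot: [-1.571, 0.001, -1.505]
force: [-0.2, 1.4, 0.9]
grip_width: 0.0854
clk 15.2167 pos [ 0.4844 -0.1993  0.0285] rot [-1.571e+00  1.000e-03 -1.508e+00] dx dy dz [6.6 0.5 3.2] yaw -0.101 |d| 7.0 F [0.5 2.8 1.1] w 0.08552741541805067
clk 15.2167 pos [ 0.4844 -0.1993  0.0285] rot [-1.571e+00  1.000e-03 -1.508e+00] dx dy dz [12.2  0.5  7.4] yaw -0.201 |d| 14.0 F [0.5 2.8 1.1] w 0.08552741541805067
clk 15.2167 pos [ 0.4844 -0.1993  0.0285] rot [-1.571e+00  1.000e-03 -1.508e+00] dx dy dz [17.4  0.5 12.2] yaw -0.301 |d| 21.0 F [0.5 2.8 1.1] w 0.08552741541805067
react along -x 2.7  side 0.6
```

View pics/s17c.png

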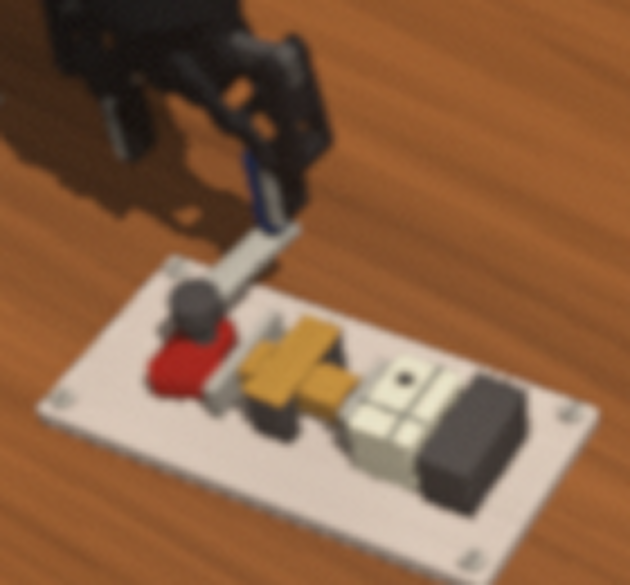

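```bash
python3 -m crank '[{"hand":0,"dx":3,"dy":0,"dz":1,"yaw":-0.05},{"hand":0,"dx":7,"dy":0,"dz":3,"yaw":-0.1},{"hand":0,"dx":9,"dy":0,"dz":5,"yaw":-0.15},{"hand":0,"dx":12,"dy":0,"dz":7,"yaw":-0.2},{"hand":0,"dx":12,"dy":0,"dz":7,"yaw":-0.2}]'; python3 -c "
from h import *
st('s18',(1.5,1.6,1.7))"
```

```text
clock: 15.63
position: [0.4922, -0.211, 0.0285]
tool_rot: [-1.571, 0.001, -1.306]
force: [-0.5, 2.2, 0.5]
grip_width: 0.0847
clk 15.6833 pos [ 0.492  -0.2109  0.0285] rot [-1.571  0.    -1.308] dx dy dz [6.2 0.5 4.2] yaw -0.101 |d| 8.0 F [-0.8  1.8  0. ] w 0.08543703409845808
clk 15.6833 pos [ 0.492  -0.2109  0.0285] rot [-1.571  0.    -1.308] dx dy dz [11.8  0.5  8.5] yaw -0.201 |d| 15.0 F [-0.8  1.8  0. ] w 0.08543703409845808
clk 15.6833 pos [ 0.492  -0.2109  0.0285] rot [-1.571  0.    -1.308] dx dy dz [17.   0.5 13.3] yaw -0.301 |d| 22.0 F [-0.8  1.8  0. ] w 0.08543703409845808
react along -x 1.9  side -0.3
```

View pics/s18c.png

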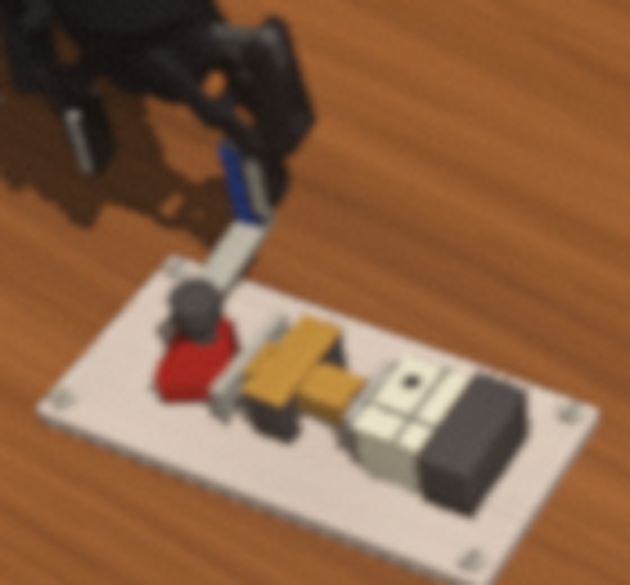

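```bash
python3 -m crank '[{"hand":0,"dx":3,"dy":0,"dz":2,"yaw":-0.05},{"hand":0,"dx":6,"dy":0,"dz":4,"yaw":-0.1},{"hand":0,"dx":9,"dy":0,"dz":6,"yaw":-0.15},{"hand":0,"dx":12,"dy":0,"dz":8,"yaw":-0.2},{"hand":0,"dx":12,"dy":0,"dz":8,"yaw":-0.2}]'; python3 -c "
from h import *
st('s19',(1.7,1.8,1.9))"
```

```text
clock: 16.1
position: [0.5029, -0.2201, 0.0285]
tool_rot: [-1.571, 0.001, -1.105]
force: [-2.3, 3.3, 3.1]
grip_width: 0.0855
clk 16.15 pos [ 0.5028 -0.2202  0.0285] rot [-1.571e+00  1.000e-03 -1.108e+00] dx dy dz [6.2 0.5 4.1] yaw -0.101 |d| 7.0 F [-2.1  3.   1.8] w 0.08552689358774607
clk 16.15 pos [ 0.5028 -0.2202  0.0285] rot [-1.571e+00  1.000e-03 -1.108e+00] dx dy dz [11.8  0.5  8.4] yaw -0.201 |d| 15.0 F [-2.1  3.   1.8] w 0.08552689358774607
clk 16.15 pos [ 0.5028 -0.2202  0.0285] rot [-1.571e+00  1.000e-03 -1.108e+00] dx dy dz [17.   0.5 13.2] yaw -0.301 |d| 22.0 F [-2.1  3.   1.8] w 0.08552689358774607
react along -x 3.6  side -0.6
```

View pics/s19c.png

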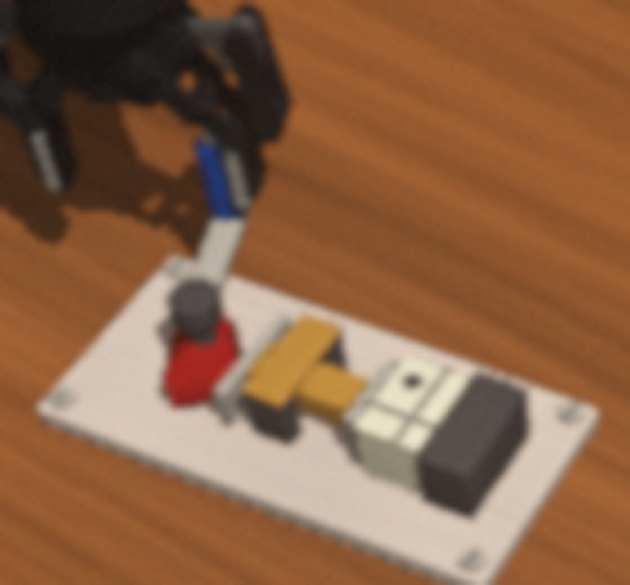

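```bash
python3 -m crank '[{"hand":0,"dx":3,"dy":0,"dz":2,"yaw":-0.05},{"hand":0,"dx":6,"dy":0,"dz":4,"yaw":-0.1},{"hand":0,"dx":9,"dy":0,"dz":6,"yaw":-0.15},{"hand":0,"dx":12,"dy":0,"dz":8,"yaw":-0.2},{"hand":0,"dx":12,"dy":0,"dz":8,"yaw":-0.2}]'; python3 -c "
from h import *
st('s20',(1.85,1.9,2.0))"
```

```text
clock: 16.57
position: [0.5155, -0.2275, 0.0285]
tool_rot: [-1.571, 0.001, -0.905]
force: [-1.6, 2.5, 1.1]
grip_width: 0.0853
clk 16.6167 pos [ 0.5153 -0.2276  0.0285] rot [-1.571e+00  1.000e-03 -9.080e-01] dx dy dz [2.7 0.5 2.3] yaw -0.051 |d| 4.0 F [-1.4  2.1  0.8] w 0.0853598994175757
clk 16.6167 pos [ 0.5153 -0.2276  0.0285] rot [-1.571e+00  1.000e-03 -9.080e-01] dx dy dz [5.7 0.5 4.2] yaw -0.101 |d| 7.0 F [-1.4  2.1  0.8] w 0.0853598994175757
clk 16.6167 pos [ 0.5153 -0.2276  0.0285] rot [-1.571e+00  1.000e-03 -9.080e-01] dx dy dz [11.3  0.5  8.4] yaw -0.201 |d| 14.0 F [-1.4  2.1  0.8] w 0.0853598994175757
react along -x 2.5  side 0.2
```

View pics/s20c.png

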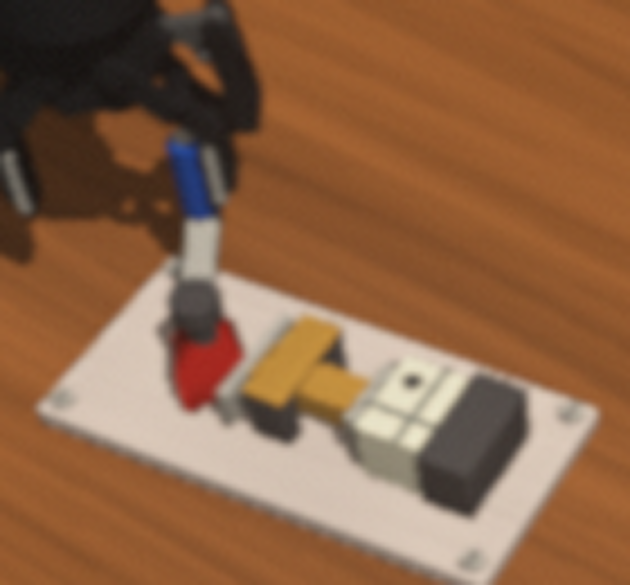

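```bash
python3 -m crank '[{"hand":0,"dx":3,"dy":0,"dz":2,"yaw":-0.05},{"hand":0,"dx":6,"dy":0,"dz":4,"yaw":-0.1},{"hand":0,"dx":6,"dy":0,"dz":4,"yaw":-0.1}]'; python3 -c "
from h import *
st('s21',(1.95,2.0,2.1))"
```

```text
clock: 16.87
position: [0.5224, -0.2301, 0.0285]
tool_rot: [-1.571, 0.0, -0.806]
force: [-1.8, 1.7, 0.3]
grip_width: 0.0853
clk 16.9167 pos [ 0.5223 -0.2301  0.0286] rot [-1.571  0.    -0.808] dx dy dz [2.5 0.6 2. ] yaw -0.051 |d| 3.0 F [-1.2  0.4 -0.1] w 0.08582549187116714
clk 16.9167 pos [ 0.5223 -0.2301  0.0286] rot [-1.571  0.    -0.808] dx dy dz [5.5 0.6 4. ] yaw -0.101 |d| 7.0 F [-1.2  0.4 -0.1] w 0.08582549187116714
clk 16.9167 pos [ 0.5223 -0.2301  0.0286] rot [-1.571  0.    -0.808] dx dy dz [11.1  0.6  8.2] yaw -0.201 |d| 14.0 F [-1.2  0.4 -0.1] w 0.08582549187116714
react along -x 1.1  side -0.6
```

View pics/s21c.png

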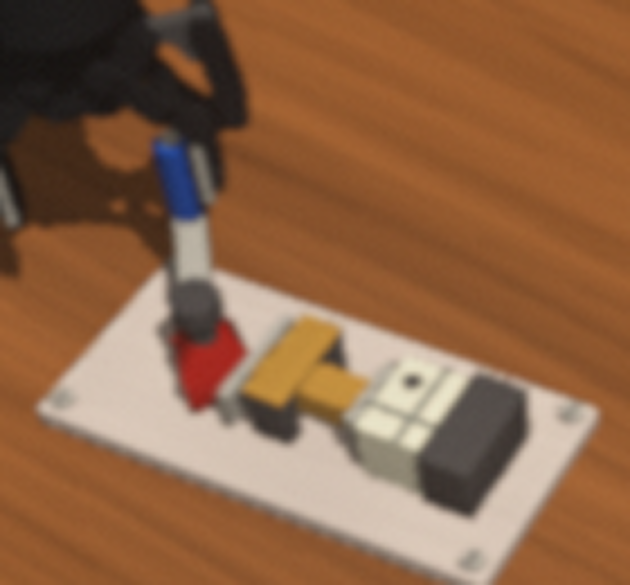

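```bash
python3 -m crank '[{"hand":0,"dx":3,"dy":0,"dz":2,"yaw":-0.05},{"hand":0,"dx":3,"dy":0,"dz":2,"yaw":-0.05},{"hand":0,"dx":3,"dy":0,"dz":2,"yaw":-0.05}]'; python3 -c "
from h import *
st('s22',(2.0,2.05,2.1))"
```

```text
clock: 17.17
position: [0.5259, -0.231, 0.0286]
tool_rot: [-1.571, -0.0, -0.759]
force: [0.4, 0.8, -0.7]
grip_width: 0.0853
clk 17.2167 pos [ 0.5259 -0.231   0.0287] rot [-1.571 -0.    -0.759] dx dy dz [2.4 0.7 1.8] yaw -0.051 |d| 3.0 F [-0.6  1.3 -0.7] w 0.08514606709494515
clk 17.2167 pos [ 0.5259 -0.231   0.0287] rot [-1.571 -0.    -0.759] dx dy dz [5.4 0.7 3.8] yaw -0.101 |d| 7.0 F [-0.6  1.3 -0.7] w 0.08514606709494515
clk 17.2167 pos [ 0.5259 -0.231   0.0287] rot [-1.571 -0.    -0.759] dx dy dz [8.2 0.7 5.8] yaw -0.151 |d| 10.0 F [-0.6  1.3 -0.7] w 0.08514606709494515
react along -x 1.3  side 0.5
```

View pics/s22c.png

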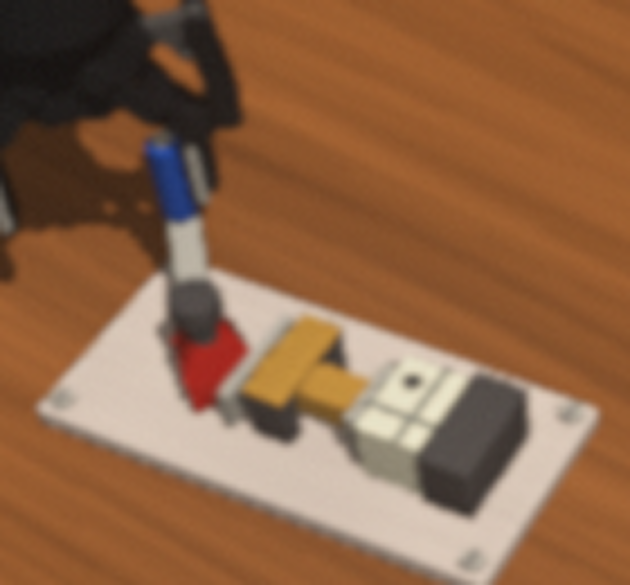

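```bash
python3 -m crank '[{"hand":0,"dx":3,"dy":0,"dz":2,"yaw":-0.05},{"hand":0,"dx":3,"dy":0,"dz":2,"yaw":-0.05},{"hand":0,"dx":3,"dy":0,"dz":2,"yaw":-0.05}]'; python3 -c "
from h import *
st('s23',(2.05,2.1,2.15))"
```

```text
clock: 17.47
position: [0.5296, -0.2317, 0.0287]
tool_rot: [-1.571, -0.0, -0.708]
force: [-0.3, -0.0, -0.1]
grip_width: 0.0858
clk 17.5167 pos [ 0.5296 -0.2317  0.0287] rot [-1.571e+00 -1.000e-03 -7.080e-01] dx dy dz [2.3 0.7 1.6] yaw -0.05 |d| 3.0 F [-0.  -0.2 -1. ] w 0.08597981404296028
clk 17.5167 pos [ 0.5296 -0.2317  0.0287] rot [-1.571e+00 -1.000e-03 -7.080e-01] dx dy dz [5.3 0.7 3.5] yaw -0.1 |d| 6.0 F [-0.  -0.2 -1. ] w 0.08597981404296028
clk 17.5167 pos [ 0.5296 -0.2317  0.0287] rot [-1.571e+00 -1.000e-03 -7.080e-01] dx dy dz [8.1 0.7 5.5] yaw -0.15 |d| 10.0 F [-0.  -0.2 -1. ] w 0.08597981404296028
react along -x -0.1  side -0.1
```

View pics/s23c.png

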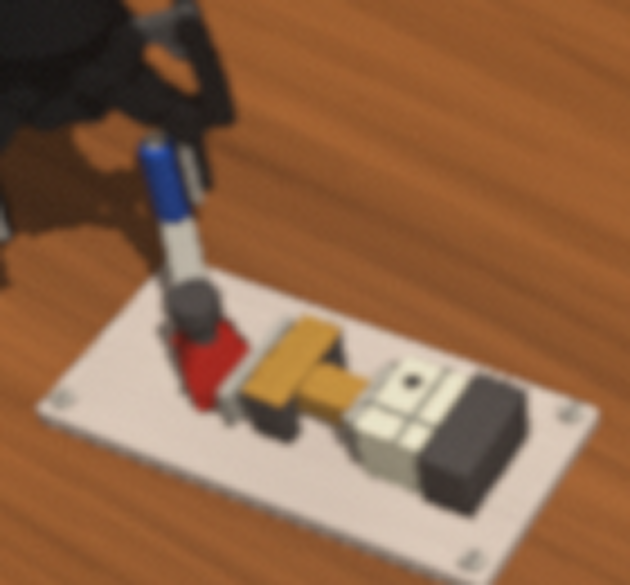

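```bash
python3 -m crank '[{"hand":0,"dx":0,"dy":0,"dz":0,"yaw":0},{"hand":0,"dx":0,"dy":0,"dz":0,"yaw":0},{"hand":0,"dx":0,"dy":0,"dz":0,"yaw":0},{"hand":0,"dx":0,"dy":0,"dz":0,"yaw":0}]'; python3 -c "
from h import *
st('s24',(2.05,2.1,2.15))"
```

```text
clock: 17.85
position: [0.5296, -0.2315, 0.0287]
tool_rot: [-1.571, -0.0, -0.706]
force: [-0.6, -0.6, 0.1]
grip_width: 0.0857
clk 17.9 pos [ 0.5296 -0.2315  0.0287] rot [-1.571 -0.    -0.705] dx dy dz [2.4 0.7 1.5] yaw -0.048 |d| 3.0 F [0.3 0.1 0.5] w 0.08580561664156205
clk 17.9 pos [ 0.5296 -0.2315  0.0287] rot [-1.571 -0.    -0.705] dx dy dz [5.4 0.7 3.4] yaw -0.098 |d| 6.0 F [0.3 0.1 0.5] w 0.08580561664156205
clk 17.9 pos [ 0.5296 -0.2315  0.0287] rot [-1.571 -0.    -0.705] dx dy dz [8.3 0.7 5.4] yaw -0.148 |d| 10.0 F [0.3 0.1 0.5] w 0.08580561664156205
react along -x -0.2  side 0.2
```

View pics/s24c.png

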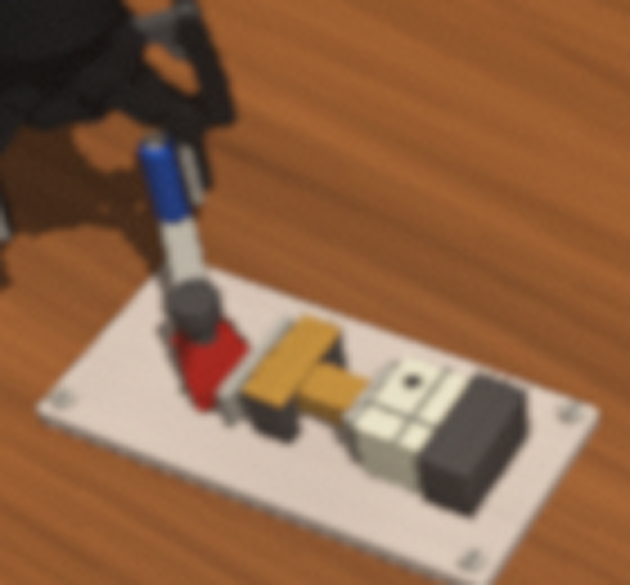

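```bash
python3 -m crank '[{"hand":0,"dx":3,"dy":0,"dz":2,"yaw":-0.05},{"hand":0,"dx":3,"dy":0,"dz":2,"yaw":-0.05},{"hand":0,"dx":3,"dy":0,"dz":2,"yaw":-0.05}]'; python3 -c "
from h import *
st('s25',(2.1,2.15))"
```

```text
clock: 18.15
position: [0.5332, -0.2319, 0.0286]
tool_rot: [-1.571, 0.0, -0.656]
force: [0.5, -0.8, -0.0]
grip_width: 0.0851
clk 18.2 pos [ 0.5331 -0.232   0.0286] rot [-1.571 -0.    -0.657] dx dy dz [2.5 0.6 1.3] yaw -0.049 |d| 3.0 F [-0.1 -0.2  0.1] w 0.08551334523081337
clk 18.2 pos [ 0.5331 -0.232   0.0286] rot [-1.571 -0.    -0.657] dx dy dz [5.5 0.6 3.2] yaw -0.099 |d| 6.0 F [-0.1 -0.2  0.1] w 0.08551334523081337
react along -x -0.0  side -0.2
```

View pics/s25c.png

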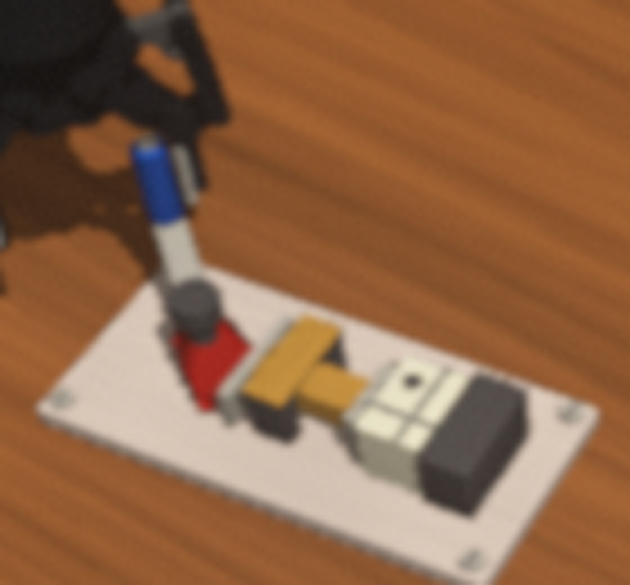

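```bash
cat >> h.py <<'E'
def hang(f):
    a=cv2.imread('pics/'+f);s=4;a=cv2.resize(a[40:200,140:300],None,fx=s,fy=s,interpolation=cv2.INTER_CUBIC)
    h=cv2.cvtColor(a,cv2.COLOR_BGR2HSV);m=((h[:,:,0]>105)&(h[:,:,0]<130)&(h[:,:,1]>130)&(h[:,:,2]>60)).astype(np.uint8)
    c=max(cv2.findContours(m,0,2)[0],key=cv2.contourArea)[:,0]
    r=cv2.minAreaRect(c)
    u,v=r[0]; w=onplane('scene',140+(u+.5)/s-.5,40+(v+.5)/s-.5,.0815)[:2]-AX
    print(f,'handle r %.4f psi %.3f'%(np.hypot(*w),(np.arctan2(w[1],w[0])-TH0)%(2*np.pi)))
E
python3 -c "
from h import *
for f in ('scene0','s11','s18','s19','s20','s21','s22','s23','s24','s25'): hang(f+'.png')"
python3 -m crank '[{"hand":0,"dx":3,"dy":0,"dz":1,"yaw":-0.05},{"hand":0,"dx":3,"dy":0,"dz":1,"yaw":-0.05},{"hand":0,"dx":3,"dy":0,"dz":1,"yaw":-0.05}]'; python3 -c "
from h import *
st('s26',(2.15,2.2))
hang('s26.png')"
```

```text
scene0.png handle r 0.0637 psi 6.226
s11.png handle r 0.0638 psi 6.243
s18.png handle r 0.0580 psi 1.425
s19.png handle r 0.0592 psi 1.617
s20.png handle r 0.0599 psi 1.822
s21.png handle r 0.0600 psi 1.927
s22.png handle r 0.0601 psi 1.978
s23.png handle r 0.0595 psi 2.032
s24.png handle r 0.0595 psi 2.033
s25.png handle r 0.0600 psi 2.080
clock: 18.45
position: [0.5361, -0.233, 0.0286]
tool_rot: [-1.571, -0.0, -0.607]
force: [1.2, 0.3, 0.2]
grip_width: 0.0857
clk 18.5 pos [ 0.536  -0.233   0.0286] rot [-1.571 -0.    -0.607] dx dy dz [2.6 0.6 2.1] yaw -0.05 |d| 3.0 F [ 0.3 -0.3  0.2] w 0.08557982720583429
clk 18.5 pos [ 0.536  -0.233   0.0286] rot [-1.571 -0.    -0.607] dx dy dz [5.6 0.6 4. ] yaw -0.1 |d| 7.0 F [ 0.3 -0.3  0.2] w 0.08557982720583429
react along -x -0.4  side -0.1
s26.png handle r 0.0597 psi 2.141
```

View pics/s26c.png

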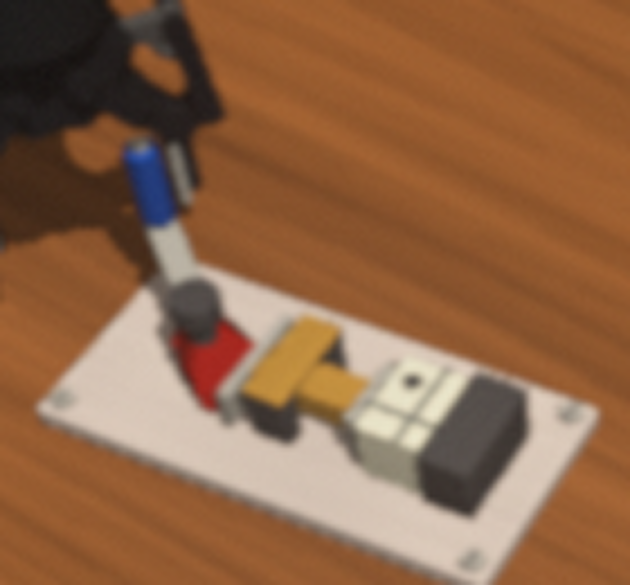

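```bash
python3 -m crank '[{"hand":0,"dx":-3,"dy":0,"dz":0,"yaw":0},{"hand":0,"dx":-6,"dy":0,"dz":0,"yaw":0},{"hand":0,"dx":-6,"dy":0,"dz":0,"yaw":0},{"hand":0,"dx":-6,"dy":0,"dz":0,"yaw":0},{"hand":0,"dx":-6,"dy":0,"dz":0,"yaw":0},{"hand":0,"dx":-6,"dy":0,"dz":0,"yaw":0}]'; python3 -c "
from h import *
st('s27',(2.15,2.2))
hang('s27.png')
a=cv2.imread('pics/s27.png');cv2.imwrite('pics/s27d.png',cv2.resize(a[110:170,165:240],None,fx=10,fy=10,interpolation=2))"
```

```text
clock: 19.0
position: [0.5313, -0.2296, 0.0287]
tool_rot: [-1.571, -0.0, -0.605]
force: [-0.0, -0.3, -0.8]
grip_width: 0.0851
clk 19.05 pos [ 0.5313 -0.2296  0.0286] rot [-1.571 -0.    -0.605] dx dy dz [8.5 0.6 2.1] yaw -0.048 |d| 9.0 F [-0.4 -0.5 -0.1] w 0.08530210342858761
clk 19.05 pos [ 0.5313 -0.2296  0.0286] rot [-1.571 -0.    -0.605] dx dy dz [11.5  0.6  4. ] yaw -0.098 |d| 12.0 F [-0.4 -0.5 -0.1] w 0.08530210342858761
react along -x 0.1  side -0.7
s27.png handle r 0.0597 psi 2.281
```

View pics/s27d.png

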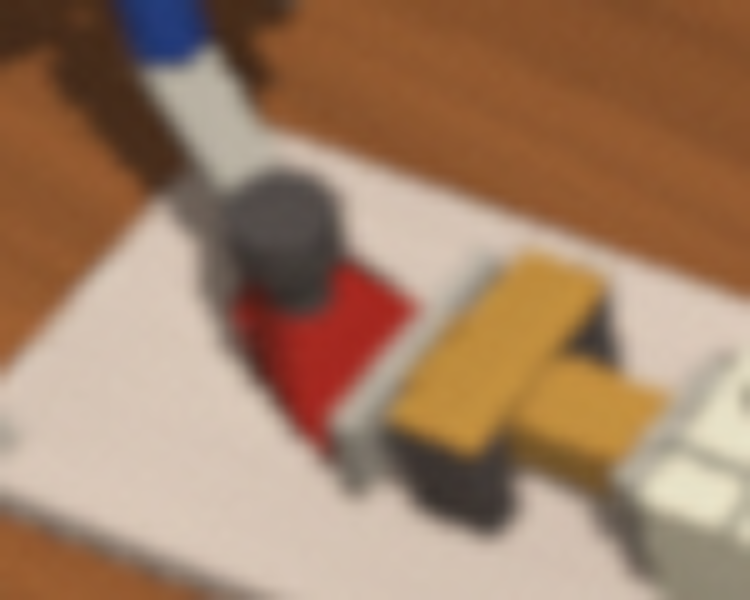

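The crank ran on by itself to about 2.28 rad, about 0.14 rad ahead of the pad, and the flat lies against the follower plate. I'm lifting clear.

```bash
python3 -m crank '[{"hand":0,"dx":0,"dy":0,"dz":0,"yaw":0},{"hand":0,"dx":0,"dy":0,"dz":0,"yaw":0},{"hand":0,"dx":0,"dy":-15,"dz":0,"yaw":0},{"hand":0,"dx":0,"dy":-40,"dz":0,"yaw":0},{"hand":0,"dx":0,"dy":-75,"dz":0,"yaw":0},{"hand":0,"dx":0,"dy":-110,"dz":0,"yaw":0},{"hand":0,"dx":0,"dy":-140,"dz":0,"yaw":0},{"hand":0,"dx":0,"dy":-150,"dz":0,"yaw":0},{"hand":0,"dx":0,"dy":-150,"dz":0,"yaw":0},{"hand":0,"dx":0,"dy":-150,"dz":0,"yaw":0}]'; python3 -c "
from h import *
st('s28',(2.15,))
hang('s28.png')
a=cv2.imread('pics/s28.png');cv2.imwrite('pics/s28d.png',cv2.resize(a[100:200,150:290],None,fx=5.6,fy=5.6,interpolation=2))
xf=np.array([.9895,.1447]);yf=np.array([-.1447,.9895])"
```

```text
clock: 19.88
position: [0.5311, -0.2298, 0.1785]
tool_rot: [-1.571, -0.0, -0.605]
force: [0.4, 0.0, -0.2]
grip_width: 0.0859
clk 19.9333 pos [ 0.5307 -0.2296  0.1777] rot [-1.571e+00  1.000e-03 -6.050e-01] dx dy dz [  9.1 149.7   2.4] yaw -0.048 |d| 150.0 F [-0.7  0.6 -0.4] w 0.08506788515780975
react along -x 0.9  side 0.0
s28.png handle r 0.0596 psi 2.404
```

View pics/s28d.png

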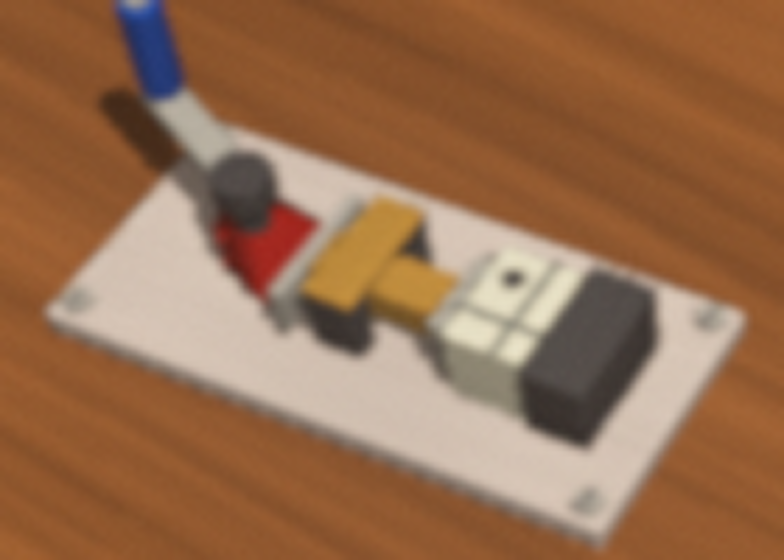

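View pics/s28.png

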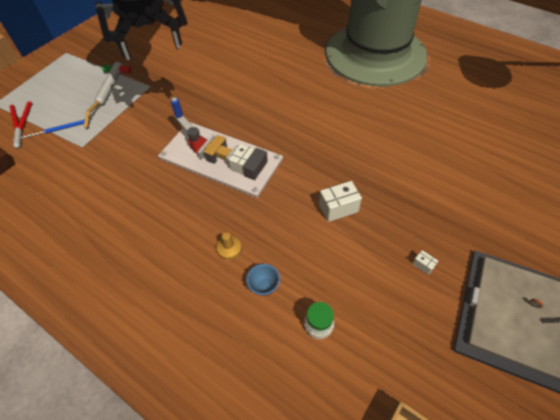

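Bystanders stand where they were and the block is against the anvil. The handle reads 2.40 now, up from 2.28, so I'll wait and see that it has settled.

```bash
for i in 1 2; do python3 -m crank '[{"hand":0,"dx":0},{"hand":0,"dx":0},{"hand":0,"dx":0},{"hand":0,"dx":0},{"hand":0,"dx":0},{"hand":0,"dx":0},{"hand":0,"dx":0},{"hand":0,"dx":0},{"hand":0,"dx":0},{"hand":0,"dx":0},{"hand":0,"dx":0},{"hand":0,"dx":0}]' | head -1; python3 -c "
from h import *
a=snap('scene','w$i.png');hang('w$i.png');cv2.imwrite('pics/w${i}d.png',cv2.resize(a[110:170,165:240],None,fx=10,fy=10,interpolation=2))"; done
```

```text
w1.png handle r 0.0595 psi 2.404
w2.png handle r 0.0597 psi 2.389$[0]: bad value
$[0]: bad value
```

View pics/w2d.png

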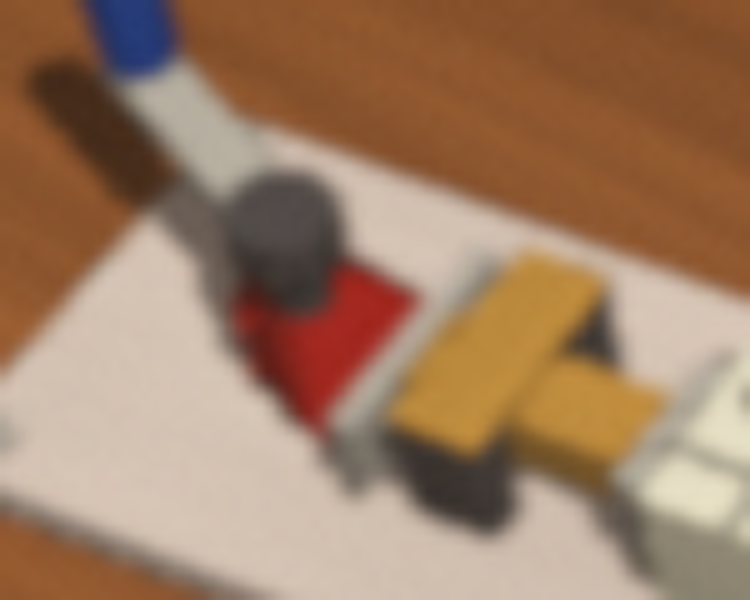

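```bash
python3 -m crank '[{"hand":0,"dx":0,"dy":0,"dz":0,"yaw":0},{"hand":0,"dx":0,"dy":0,"dz":0,"yaw":0},{"hand":0,"dx":0,"dy":0,"dz":0,"yaw":0},{"hand":0,"dx":0,"dy":0,"dz":0,"yaw":0},{"hand":0,"dx":0,"dy":0,"dz":0,"yaw":0},{"hand":0,"dx":0,"dy":0,"dz":0,"yaw":0},{"hand":0,"dx":0,"dy":0,"dz":0,"yaw":0},{"hand":0,"dx":0,"dy":0,"dz":0,"yaw":0},{"hand":0,"dx":0,"dy":0,"dz":0,"yaw":0},{"hand":0,"dx":0,"dy":0,"dz":0,"yaw":0},{"hand":0,"dx":0,"dy":0,"dz":0,"yaw":0},{"hand":0,"dx":0,"dy":0,"dz":0,"yaw":0}]' | head -1; python3 -c "
from h import *
a=snap('scene','w3.png');hang('w3.png');cv2.imwrite('pics/w3d.png',cv2.resize(a[110:170,165:240],None,fx=10,fy=10,interpolation=2))
q=np.array([onplane('scene',150+(a+.5)/5.6-.5,100+(b+.5)/5.6-.5,.048)[:2] for a,b in [(512,247),(437,318),(520,355)]])-AX
print([(round(p@np.array([.9895,.1447]),4),round(p@np.array([-.1447,.9895]),4)) for p in q])"
```

```text
clock: 21.03
w3.png handle r 0.0596 psi 2.398
[(np.float64(-0.0231), np.float64(0.1052)), (np.float64(0.0203), np.float64(0.0982)), (np.float64(0.0224), np.float64(0.135))]
```

View pics/w3d.png

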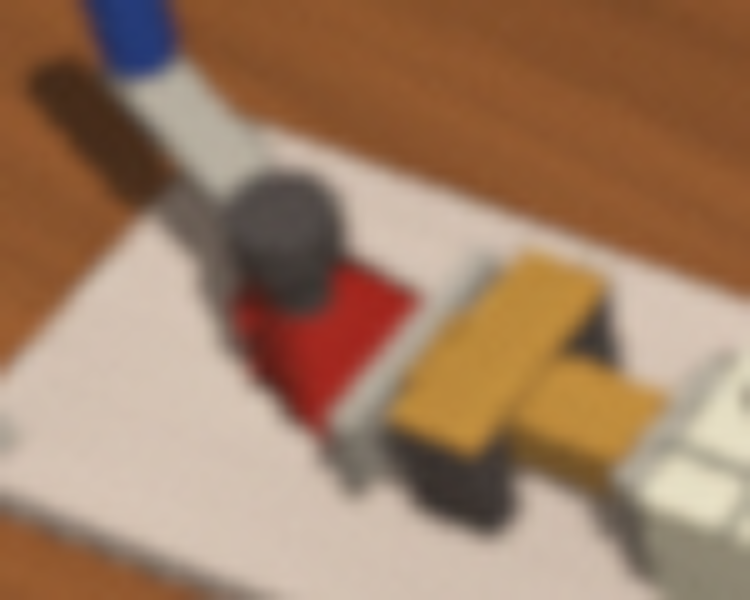

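```bash
python3 -c "
from h import *
print(bot.job_done())"
```

```text
the job is handed in; nothing more can be done
None
```

The job is handed in: the white block is clamped between jaw and anvil, and the crank rests in the cam's flat. No verdict is given on hand-in.

- **Block:** I took the middle-sized one (50 × 34 mm), gripped it by its ends, set it in the gap and let go. My image estimate then put it about 1 mm off centre along the jaw and 2 mm across. The last picture shows it upright against the anvil.
- **Crank:** I pushed the handle anticlockwise with one open finger, in small steps. The force rose to about 3.6 N, then fell to zero near 2.03 rad. I eased the finger on to 2.14 rad and backed off. The crank then ran into the flat by itself and has stayed at about 2.40 rad (readings 2.404, 2.404, 2.389 and 2.398 over about a second).
- **Final state:** The gripper is clear above the fixture. Jar, dish and stake look unmoved by eye, but I did not measure them again. The clock was about 21 s at hand-in.

**What failed or disagreed:**
- My first grasp closed on top of the block, with about 24 N on the wrist. The real fingertips sit about 29 mm higher than the reported TCP, so I corrected for that and regrasped. The block did not visibly move.
- One wait command was refused for missing fields; I repeated it.
- The follower travel and clamping force were judged only from the cam picture and the crank angle, not measured directly.

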